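Tighten a thin-section bonding press with a bar

ROBOT

A 6-joint arm with a two-finger parallel gripper is mounted at the origin on a cart in front of the work surface, level with it; the furniture and walls round the work are solid. World frame = base frame: x ahead of the robot, y to its left, z up, the work surface at z = 0. Lengths are in m, angles in degrees, forces in N, time in s.
With the tool pointing down it reaches from about 0.275 to 0.775 m from the base axis. Payload 14.6 kg.
Tool frame: the origin (TCP) lies at the very end of the fingers, on their centre line; the grasp point (between the pads) lies 19 mm behind it; z points along the fingers, y is the direction in which the jaws open and shut (so a half turn about z gives the same grasp; the last joint's range is limited). The gripper opens to 85 mm and grips with 20 to 120 N. Pads are 22 mm wide; open, the fingers measure 114 mm over their backs; the gripper's body (76 mm by 85 mm) begins 54 mm behind the grasp point. The pads swing forward as they close: fully open they stand 13 mm farther back than shut.
Start: joints at [-78.341, 15.075, -2.767, 72.158, 0, 81.102], TCP at [0.184, -0.492, 0.231] pointing down, gripper open.
Joint ranges: [-151.79, 151.79], [-50.71, 97.33], [-67.44, 78.34], [-121.81, 120.89], [-77.56, 73.72], [-180, 180]. Speed limits (degrees/s): [108.29, 108.29, 147.25, 159.86, 180, 180].

INTERFACE

Orientations are given as [roll, pitch, yaw] about the fixed x, y, z axes, in that order (R = Rz(yaw) Ry(pitch) Rx(roll)).
In Python, from station import * gives the robot as it stands.
- The arm moves only by the shell command python3 -m inch 'ROWS' [FORCE]. ROWS is JSON, a list that holds one entry, the list of rows, each a list of 7 numbers: the shift along the tool's x, y, z in mm, then the turn, a rotation vector about the tool's x, y, z in rad, then the opening, from 0 (shut) to 1 (fully open). In form: [[[x, y, z, wx, wy, wz, grip], ...]]. A call has 1 to 12 rows; each row shifts and turns the commanded pose from where the row before left it, along the tool's axes as they then stand; what a row does not reach is not made up. A row lasts 1/10 s, in which the tool goes at most 50 mm and 8.59 degrees, less where a joint would pass 70% of its speed; a pose out of reach is approached as far as the arm can. A call with a gripper value outside its range is refused whole. The fingers move at their own pace and stop on an object; FORCE is the grip in N (left out, the last holds). Time passes only in rows, so rows that do not move let the fingers close. It gives the time, the measured TCP pose, the force and the opening at its end, in the units of the state.
- get_obs(): the state, without advancing time (a new reading comes with each control period).
- snapshot(name): name is "scene" or "top" or "wrist"; returns a dict with "img" (420x560x3 uint8, blue, green, red), "camera_matrix" (3x3 intrinsics, pixels), "T" (4x4, takes a point from camera to world coordinates). Camera axes: x right, y down, z forward; pixel columns grow to the right and rows downward; lengths in m; the calibration is good to about 2 mm. A picture is of the moment at which its call begins. There is no depth.
- job_done(): hands the job in, once; it reports no verdict.
The state is a dict: "time_s": time; "joints": joint angles; "dq": joint speeds; "tau": joint torques, N m; "tcp_pos": TCP position; "tcp_rot": TCP orientation; "wrist_force": force on the tool from outside, world axes, zero at the start; "wrist_torque": the same for the moment, N m; "finger_gap": opening from 0.0 (shut) to 1.0 (fully open).
Only numpy, scipy, OpenCV 4.12 (cv2) and the standard library are available. Lean on these libraries where they do the work, as an engineer would, in place of code of your own. Each camera call takes 0.05 s, during which the arm holds its last target.

TASK

Clamp the stone specimen in the small screw press: put the loose steel bar into a side hole of the press's collar, turn the collar clockwise seen from above, and move the bar on to another hole when it has swung as far as you can reach, until the pad bears firmly on the stone. Stop when you feel the turning clearly stiffen (about half as hard again as turning it free) so that the stone is not crushed; then draw the bar out and lay it flat on the desk, clear of the press. Turn the collar only with the bar, and leave the other things on the desk where they are.

Things in the scene. Friction and masses are not known exactly. Their poses are not given: they have to be found in the camera images.
- press: fixed grey screw press: base 140 x 170 x 12 mm, two columns 120 mm apart along its own y, bridge across them 52 x 150 mm (own x, y), top 115 mm above the desk. Origin: centre of its underside, on the vertical axis of collar and screw; z up. Apart from collar and screw nothing on it is higher than 121 mm.
- collar (a joint): turn of the steel collar on the bridge, rad; grows clockwise from above and drives the screw with its sprung pad down 8 mm per rad; the collar keeps its height and stays where left. Free turning takes a steady 0.55 N m. The pad meets the stone 1.1 to 2.2 rad from the start (it differs each time: feel it); then the moment rises by about 0.9 N m per rad.
- hole (a point): mouth centre of one of eight equal level radial holes in the collar, 45 degrees apart, 40 mm from its axis, 132 mm above the desk; x points straight out of this hole, z up; it turns with the collar. Collar: 80 mm across, heights 117 to 147 mm; the screw's end stands up through it to at most 182 mm. Holes: 13 x 13 mm square, slightly flared mouth, flat end 20 mm deep.
- bar: loose steel bar, 150 mm long, 0.12 kg: round shank 10 mm thick with round nose, square 12 x 12 mm handle 80 mm long, on whose flat it lies. Origin: underside of the handle, 110 mm from the nose's end (30 mm from the handle's shank end); x along the bar towards the nose; its centre line is 6 mm above the origin, z up.
- bar_nose (a point): end of the bar's round nose, on its centre line; axes as the bar. In a hole the bar has 1.5 mm of play all round and can cant about 0.15 rad to either side, so its handle may swing up to 0.3 rad before the collar follows.
- bed: the fixed steel bed of the press, 60 x 90 mm, on the base under the screw, upper side 20 mm above the desk. Origin: centre of its underside.
- specimen: loose specimen lying on the bed under the pad, already in place: steel backing block 40 x 76 x 10 mm, glass slide, stone chip 30 x 36 mm; top face 26 mm above its origin (centre of underside). Properly tight: turning takes 0.14 to 0.43 N m more than free turning (best 0.28, about 0.3 rad after first touch); 0.55 N m more crushes the stone.
- oil_bottle: bystander: small closed bottle, 30 mm across, 66 mm tall; origin centre of its underside.
- coverslip_box: bystander: small box 35 x 35 x 21 mm; origin centre of its underside.
- petri_dish: bystander: closed round dish 56 mm across, 14 mm tall; origin centre of its underside.
There are look-alikes about, which are no part of the job. Leave any red look-alike of the bar alone.

How it is judged (in metres and radians):
On the way, in this order (a step that is already met when the one before it is completed fails the run):
1. the bar's nose stands in a hole of the collar (horizontal distance between bar_nose and press below 0.03 m and height (world z) of bar_nose between 0.124 and 0.14 m), for 0.1 s.
2. the pad bears firmly on the specimen (contact force between specimen and bed above 20 N), for 0.2 s.
At the end, for the whole second after the job is handed in: The specimen is pressed on the bed with 20 to 56 N and stays so, the collar at rest; the bar lies flat and still on the desk, its origin more than 140 mm and its nose more than 120 mm from the press's axis (contact force between specimen and bed between 20 and 56 N and horizontal distance between bar and press above 0.14 m and horizontal distance between bar_nose and press above 0.12 m and height (world z) of each of bar, bar_nose below 0.014 m and linear speed of bar below 0.02 m/s and velocity of joint collar below 0.02 rad/s); the robot touches nothing.
It fails at once if the specimen is crushed (pressed on the bed with more than 70 N) (contact force between specimen and bed above 70 N).
It fails at once if the gripper pushes on the press or its collar with more than 4 N (contact force between any of the fingers, the arm and press above 4 N).
It fails at once if a bystander is moved more than 20 mm (distance of any of oil_bottle, coverslip_box, petri_dish from where it was at the start of the episode above 0.02 m).
It also fails if it takes over 72 s, if anything falls off the work surface, if the arm or the gripper's body presses on something with over 40 N, if the wrist force passes 120 N, or if a joint passes its speed limit or range.

## Working session

There is one attempt and no reset: what is moved stays moved. The work goes in short steps, Python scripts to look and compute and a shell command to move; the robot and the scene stay as the last step left them, time stands still between calls to the robot, and variables do not carry over. Pictures are saved under pics/ and viewed, and the job is handed in when it is done.

```bash
ls -la; mkdir -p pics; python3 - <<'E'
from station import *
import cv2
for n in ["scene","top","wrist"]:
    s=snapshot(n); cv2.imwrite(f"pics/{n}0.png",s["img"]); print(n,s["camera_matrix"].tolist(),s["T"].round(4).tolist())
print(get_obs())
E
```

```text
total 12
drwxr-xr-x  3 agent agent 4096 Dec  7 05:51 .
drwxr-xr-x 23 root  root  4096 Dec  7 05:51 ..
drwxr-xr-x  2 agent agent 4096 Dec  7 05:51 pics
scene [[394.98177078790377, 0.0, 285.2521233538622], [0.0, 394.98177078790377, 208.29344444932022], [0.0, 0.0, 1.0]] [[-0.8479, 0.4218, -0.3211, 0.8691], [0.5301, 0.6738, -0.5147, 0.5579], [-0.0007, -0.6067, -0.795, 0.9755], [0.0, 0.0, 0.0, 1.0]]
top [[397.96624341833234, 0.0, 285.31412623957993], [0.0, 397.96624341833234, 211.60330451366409], [0.0, 0.0, 1.0]] [[0.0266, -0.9826, 0.184, 0.3549], [-0.9987, -0.0341, -0.0374, 0.0221], [0.043, -0.1827, -0.9822, 1.0572], [0.0, 0.0, 0.0, 1.0]]
wrist [[375.63855614700736, 0.0, 274.4382482248611], [0.0, 375.63855614700736, 210.58458506287224], [0.0, 0.0, 1.0]] [[0.3517, -0.8879, -0.2965, 0.2607], [-0.9361, -0.3342, -0.1097, -0.4636], [-0.0016, 0.3161, -0.9487, 0.3743], [0.0, 0.0, 0.0, 1.0]]
{'time_s': 0.15, 'joints': array([-7.83410826e+01,  1.50939269e+01, -2.79516003e+00,  7.21585004e+01,
        1.35076755e-03,  8.11026007e+01]), 'dq': array([ 0.04098597, -0.02797108,  0.09597418,  0.01954767, -0.00710473,
       -0.02038363]), 'tau': array([-1.43264690e-03, -6.37823582e+01,  3.84651697e+01,  1.05211788e-02,
       -2.27844303e-04, -4.86860097e-05]), 'tcp_pos': array([ 0.18430658, -0.49136338,  0.23092461]), 'tcp_rot': array([-1.79953194e+02, -8.69464158e-03,  2.05563126e+01]), 'wrist_force': array([ 0.68841641,  0.11414934, -0.32361483]), 'wrist_torque': array([-0.01098486,  0.0245413 , -0.01663135]), 'finger_gap': 0.9994900788855331}
```

View pics/scene0.png

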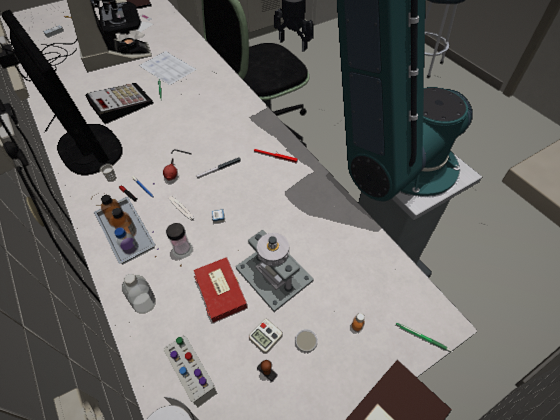

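View pics/top0.png

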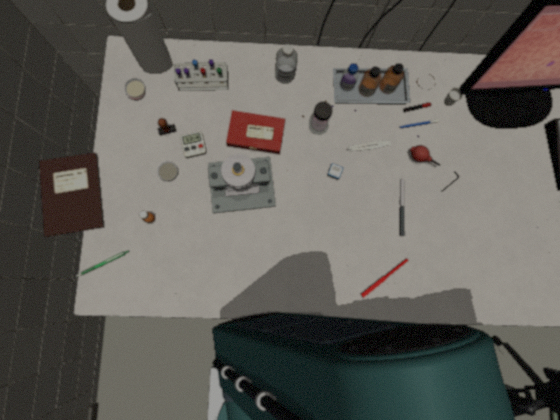

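View pics/wrist0.png

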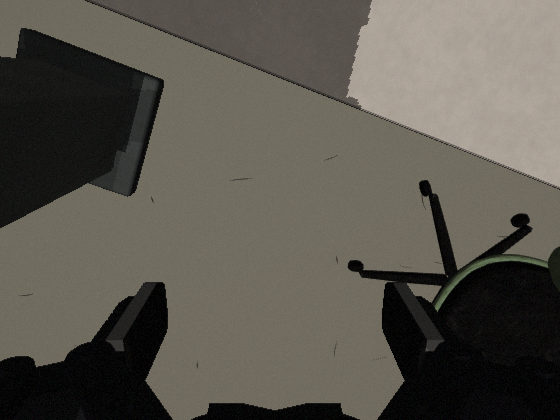

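```bash
python3 - <<'E'
import cv2, numpy as np
a=cv2.imread("pics/scene0.png"); b=cv2.imread("pics/top0.png")
def c(i,x,y,w,h,k): return cv2.resize(i[y:y+h,x:x+w],(w*k,h*k),interpolation=cv2.INTER_CUBIC)
g=np.zeros((600,800,3),np.uint8)
def put(im,x,y): g[y:y+im.shape[0],x:x+im.shape[1]]=im
put(c(a,225,220,100,100,4)[:300],0,0) ; put(c(b,195,140,95,80,4)[:300],400,0)
put(c(a,385,310,70,50,4),0,320); put(c(b,70,240,75,45,4),300,320); put(c(a,190,140,120,40,3),0,480)
put(c(b,350,170,70,30,3),620,320)
cv2.imwrite("pics/z1.png",g)
E
```

```text
Traceback (most recent call last):
ValueError: could not broadcast input array from shape (90,210,3) into shape (90,180,3)
```

```bash
python3 - <<'E'
import cv2, numpy as np
a=cv2.imread("pics/scene0.png"); b=cv2.imread("pics/top0.png")
def c(i,x,y,w,h,k): return cv2.resize(i[y:y+h,x:x+w],(w*k,h*k),interpolation=cv2.INTER_CUBIC)
g=np.zeros((600,800,3),np.uint8)
def put(im,x,y): g[y:y+im.shape[0],x:x+im.shape[1]]=im
put(c(a,225,220,100,100,4)[:380],0,0) ; put(c(b,195,140,95,80,4)[:320],410,0)
put(c(a,385,310,70,50,4),0,390); put(c(b,70,240,75,45,4),300,390); 
cv2.imwrite("pics/z1.png",g)
E
```

```text
(no output)
```

View pics/z1.png

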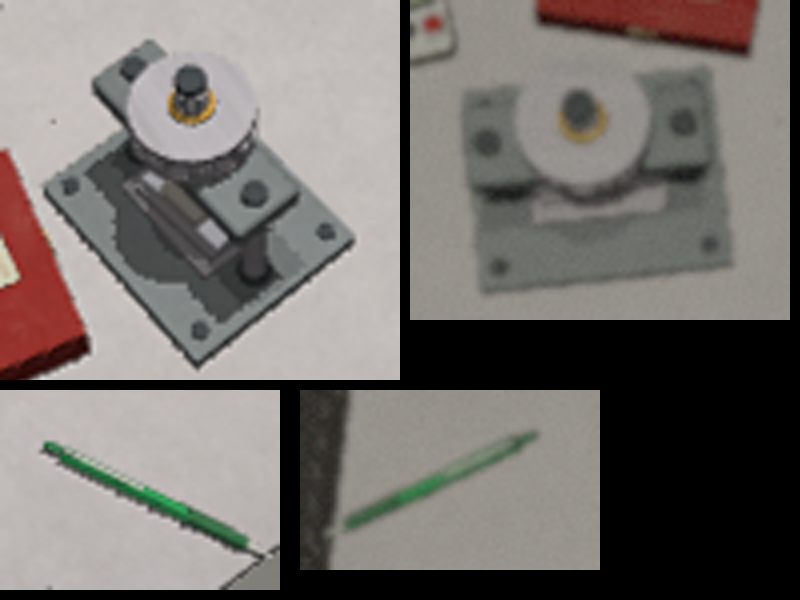

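```bash
cat > h.py <<'E'
import numpy as np, cv2
from station import *
def ray(s,u,v):
    K=s["camera_matrix"];T=s["T"]
    d=T[:3,:3]@np.linalg.solve(K,[u,v,1.]); return T[:3,3],d
def onz(s,u,v,z):
    o,d=ray(s,u,v); return o+d*(z-o[2])/d[2]
def proj(s,p):
    K=s["camera_matrix"];T=s["T"]; q=T[:3,:3].T@(np.asarray(p,float)-T[:3,3]); q=K@q; return q[:2]/q[2]
def tri(s1,p1,s2,p2):
    o1,d1=ray(s1,*p1);o2,d2=ray(s2,*p2)
    d1=d1/np.linalg.norm(d1);d2=d2/np.linalg.norm(d2)
    t=np.linalg.lstsq(np.c_[d1,-d2],o2-o1,rcond=None)[0]
    a=o1+d1*t[0];b=o2+d2*t[1]; return (a+b)/2,np.linalg.norm(a-b)
E
python3 - <<'E'
from h import *
t=snapshot("top"); s=snapshot("scene")
for n,p in dict(sd=[(402,180),(403,206),(402,235)],red=[(362,295),(408,260)],pen=[(81,273),(129,252)],press=[(210,158),(272,158),(275,206),(214,213)],bottle=[(149,217)],dish=[(169,171)],box=[(335,174)],twe=[(347,149),(390,143)]).items():
    print(n,[onz(t,*q,0.005).round(3)[:2].tolist() for q in p])
for n,p in dict(sd=[(197,177),(218,167),(241,160)],red=[(254,152),(298,160)]).items():
    print(n,[onz(s,*q,0.006).round(3)[:2].tolist() for q in p])
def c(i,x,y,w,h,k): return cv2.resize(i[y:y+h,x:x+w],(w*k,h*k),interpolation=cv2.INTER_CUBIC)
g=np.zeros((600,800,3),np.uint8)
def put(im,x,y): g[y:y+im.shape[0],x:x+im.shape[1]]=im
put(c(s["img"],185,135,120,45,5),0,0); put(c(t["img"],350,170,70,130,3)[:370],0,230);put(c(s["img"],110,170,100,50,5),250,230)
cv2.imwrite("pics/z2.png",g)
E
```

```text
sd [[0.652, -0.339], [0.579, -0.339], [0.499, -0.335]]
red [[0.337, -0.224], [0.432, -0.349]]
pen [[0.374, 0.501], [0.431, 0.385]]
press [[0.694, 0.192], [0.701, 0.023], [0.566, 0.01], [0.542, 0.172]]
bottle [[0.525, 0.342]]
dish [[0.653, 0.3]]
box [[0.662, -0.152]]
twe [[0.736, -0.186], [0.758, -0.307]]
sd [[0.655, -0.333], [0.576, -0.337], [0.496, -0.325]]
red [[0.439, -0.335], [0.331, -0.222]]
```

View pics/z2.png

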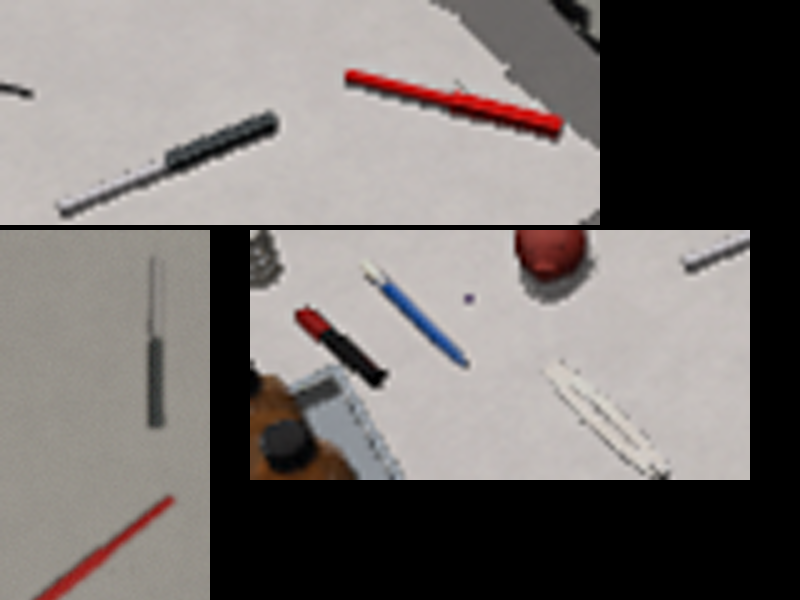

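```bash
cat >> h.py <<'E'
from scipy.spatial.transform import Rotation as Rn
def cur():
    o=get_obs(); return np.array(o["tcp_pos"]),Rn.from_euler("xyz",o["tcp_rot"],degrees=True)
def rows(p1,R1,p0=None,R0=None,n=None):
    """equal rows taking (p0,R0) to (p1,R1) in tool axes"""
    if p0 is None: p0,R0=cur()
    w=(R0.inv()*R1).as_rotvec(); D=R0.inv().apply(np.asarray(p1)-p0)*1000
    if n is None: n=int(max(np.ceil(np.linalg.norm(D)/45),np.ceil(np.degrees(np.linalg.norm(w))/8),1))
    S=sum(Rn.from_rotvec(w/n*k).as_matrix() for k in range(n))
    d=np.linalg.solve(S,D)
    print("n",n,"row",d.round(2).tolist(),(w/n).round(5).tolist()," total mm",D.round(1).tolist(),"deg",np.degrees(w).round(2).tolist())
def down(psi): return Rn.from_euler("xyz",[180,0,psi],degrees=True)
E
python3 - <<'E'
from h import *
s=snapshot("wrist"); p,R=cur()
T=s["T"]; Rc=R.inv().as_matrix()@T[:3,:3]; pc=R.inv().apply(T[:3,3]-p)
print(Rc.round(4),pc.round(4))
np.savez("cam.npz",Rc=Rc,pc=pc)
t=snapshot("top");sc=snapshot("scene")
# press base corners at z=.012
for nm,S,P in (("top",t,[(195+465/4-410/4*1+0,0)]),):pass
tp=[(x/4.+195-102.5,y/4.+140) for x,y in ((482,291),(733,265))]
print("top base front corners",[onz(t,*q,.012).round(3).tolist() for q in tp])
sp=[(x/4.+225,y/4.+220) for x,y in ((45,188),(198,362),(355,240))]
print("scene base corners",[onz(sc,*q,.012).round(3).tolist() for q in sp])
# disc top z=.147
print("disc c top",onz(t,195+(584-410)/4,140+120/4,.147).round(3),"scene",onz(sc,225+192/4,220+106/4,.147).round(3))
A=np.array([.62,.10,.135]);a=np.radians(-120);e=np.radians(40)
C=A+.3*np.array([np.cos(a)*np.cos(e),np.sin(a)*np.cos(e),np.sin(e)])
z=(A-C)/np.linalg.norm(A-C); x=np.cross(z,[0,0,1]);x/=np.linalg.norm(x); y=np.cross(z,x)
for sg in (1,):
    Rcw=np.c_[x,y,z]; Rt=Rcw@Rc.T; pt=C-Rt@pc
    print("target",pt.round(3),Rn.from_matrix(Rt).as_euler("xyz",degrees=True).round(1)); rows(pt,Rn.from_matrix(Rt))
E
```

```text
[[ 6.000e-04 -9.487e-01 -3.163e-01]
 [ 1.000e+00  8.000e-04 -6.000e-04]
 [ 9.000e-04 -3.163e-01  9.487e-01]] [ 0.0813  0.0007 -0.1434]
top base front corners [[0.541, 0.174, 0.012], [0.564, 0.008, 0.012]]
scene base corners [[0.702, 0.035, 0.012], [0.678, 0.199, 0.012], [0.544, 0.181, 0.012]]
disc c top [0.621 0.101 0.147] scene [0.623 0.106 0.147]
target [ 0.556 -0.009  0.2  ] [-180.   -68.4   59.9]
n 14 row [37.2, -10.13, 26.76] [0.02927, 0.08176, -0.04303]  total mm [517.7, -321.1, 31.7] deg [23.48, 65.58, -34.51]
```

```bash
python3 - <<'E'
from h import *
z_=np.load("cam.npz");Rc,pc=z_["Rc"],z_["pc"]
A=np.array([.62,.10,.135])
for az in (-120,-100,-140):
    a=np.radians(az);e=np.radians(42)
    C=A+.3*np.array([np.cos(a)*np.cos(e),np.sin(a)*np.cos(e),np.sin(e)])
    z=(A-C)/np.linalg.norm(A-C); x=-np.cross(z,[0,0,1]);x/=np.linalg.norm(x); y=np.cross(z,x)
    Rt=np.c_[x,y,z]@Rc.T; pt=C-Rt@pc
    print(az,"target",pt.round(3),Rn.from_matrix(Rt).as_euler("xyz",degrees=True).round(1)); rows(pt,Rn.from_matrix(Rt))
E
```

```text
-120 target [0.58  0.029 0.251] [ 179.9   29.6 -120. ]
n 18 row [-5.84, -46.28, 5.98] [0.03493, -0.01259, 0.13252]  total mm [553.1, -348.6, -19.8] deg [36.03, -12.98, 136.67]
-100 target [0.607 0.02  0.251] [ 179.9   29.6 -100. ]
n 16 row [3.95, -49.74, 2.79] [0.03375, -0.01935, 0.1281]  total mm [574.8, -330.4, -19.8] deg [30.94, -17.74, 117.43]
-140 target [0.558 0.047 0.251] [ 179.9   29.6 -140. ]
n 21 row [-14.4, -40.71, 8.58] [0.03414, -0.00591, 0.12944]  total mm [539.0, -373.1, -19.8] deg [41.07, -7.11, 155.74]
```

```bash
python3 - <<'E'
from h import *
m=np.array([.50,-.12,.27])
rows(m,down(130))
rows([.58,.029,.251],Rn.from_euler("xyz",[180,29.6,-120],degrees=True),m,down(130))
E
```

```text
n 14 row [37.82, 15.07, -2.77] [-1e-05, -1e-05, -0.13644]  total mm [426.0, -237.0, -38.7] deg [-0.0, -0.01, -109.44]
n 15 row [-5.84, 11.15, 3.79] [-0.03296, -0.02308, -0.12474]  total mm [62.7, 157.1, 19.0] deg [-28.32, -19.83, -107.2]
```

```bash
python3 -m inch '[[[37.82,15.07,-2.77,0,0,-0.1364,1],[37.82,15.07,-2.77,0,0,-0.1364,1],[37.82,15.07,-2.77,0,0,-0.1364,1],[37.82,15.07,-2.77,0,0,-0.1364,1],[37.82,15.07,-2.77,0,0,-0.1364,1],[37.82,15.07,-2.77,0,0,-0.1364,1],[37.82,15.07,-2.77,0,0,-0.1364,1],[37.82,15.07,-2.77,0,0,-0.1364,1],[37.82,15.07,-2.77,0,0,-0.1364,1],[37.82,15.07,-2.77,0,0,-0.1364,1],[37.82,15.07,-2.77,0,0,-0.1364,1],[37.82,15.07,-2.77,0,0,-0.1364,1]]]'
python3 - <<'E'
from h import *
rows([.58,.029,.251],Rn.from_euler("xyz",[180,29.6,-120],degrees=True))
print(get_obs()["joints"])
E
```

```text
time_s: 1.6
tcp_pos: [0.51, -0.1992, 0.2644]
tcp_rot: [180.0, -0.0, 114.7]
wrist_force: [0.3, -0.1, -0.1]
finger_gap: 0.997
n 16 row [-2.63, 17.64, 3.42] [-0.03515, -0.01818, -0.13309]  total mm [178.1, 158.9, 13.4] deg [-32.22, -16.67, -122.0]
[-2.98698475e+01  1.69242286e+01  5.00375523e+00  7.80851947e+01
  6.19989694e-03  3.54572285e+01]
```

```bash
python3 -m inch '[[[-2.63,17.64,3.42,-0.0352,-0.0182,-0.1331,1],[-2.63,17.64,3.42,-0.0352,-0.0182,-0.1331,1],[-2.63,17.64,3.42,-0.0352,-0.0182,-0.1331,1],[-2.63,17.64,3.42,-0.0352,-0.0182,-0.1331,1],[-2.63,17.64,3.42,-0.0352,-0.0182,-0.1331,1],[-2.63,17.64,3.42,-0.0352,-0.0182,-0.1331,1],[-2.63,17.64,3.42,-0.0352,-0.0182,-0.1331,1],[-2.63,17.64,3.42,-0.0352,-0.0182,-0.1331,1],[-2.63,17.64,3.42,-0.0352,-0.0182,-0.1331,1],[-2.63,17.64,3.42,-0.0352,-0.0182,-0.1331,1],[-2.63,17.64,3.42,-0.0352,-0.0182,-0.1331,1],[-2.63,17.64,3.42,-0.0352,-0.0182,-0.1331,1]]]'
python3 -m inch '[[[-2.63,17.64,3.42,-0.0352,-0.0182,-0.1331,1],[-2.63,17.64,3.42,-0.0352,-0.0182,-0.1331,1],[-2.63,17.64,3.42,-0.0352,-0.0182,-0.1331,1],[-2.63,17.64,3.42,-0.0352,-0.0182,-0.1331,1],[0,0,0,0,0,0,1],[0,0,0,0,0,0,1]]]'
python3 - <<'E'
from h import *
s=snapshot("wrist"); cv2.imwrite("pics/w1.png",s["img"][::-1,::-1]);np.savez("w1.npz",**s)
print(get_obs()["joints"])
E
```

```text
time_s: 2.8
tcp_pos: [0.6146, -0.0355, 0.2534]
tcp_rot: [172.9, 23.5, -153.7]
wrist_force: [-0.4, -0.6, 0.3]
finger_gap: 0.998
time_s: 3.4
tcp_pos: [0.5811, 0.0267, 0.2513]
tcp_rot: [180.0, 29.6, -120.6]
wrist_force: [0.2, -0.2, -0.1]
finger_gap: 1.004
[-19.56534166  13.36629498  -7.97016485  62.5199117   29.00960602
 -77.43520495]
```

View pics/w1.png

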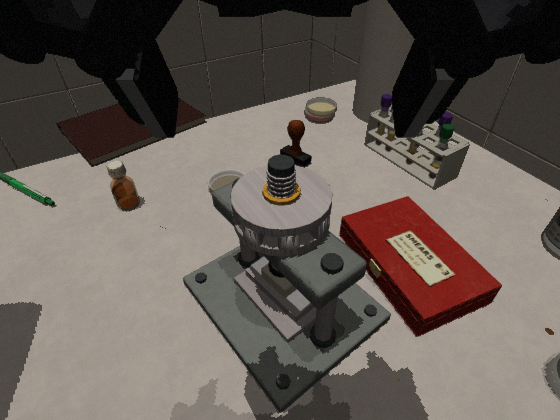

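```bash
python3 - <<'E'
import cv2
a=cv2.imread("pics/w1.png"); cv2.imwrite("pics/w1z.png",cv2.resize(a[150:310,180:390][:, :],None,fx=3.7,fy=3.7,interpolation=cv2.INTER_CUBIC))
E
```

```text
(no output)
```

View pics/w1z.png

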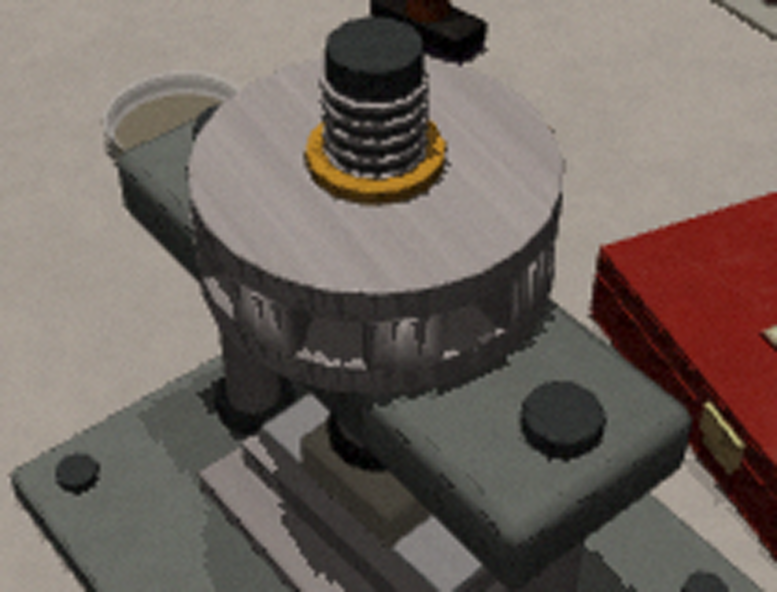

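```bash
python3 - <<'E'
import cv2,numpy as np
a=cv2.imread("pics/w1.png"); z=cv2.resize(a[205:262,225:337],None,fx=7,fy=7,interpolation=cv2.INTER_LANCZOS4)
z=(255*np.clip((z/255.),0,1)**0.55).astype(np.uint8)
cv2.imwrite("pics/w1y.png",z)
E
```

```text
(no output)
```

View pics/w1y.png

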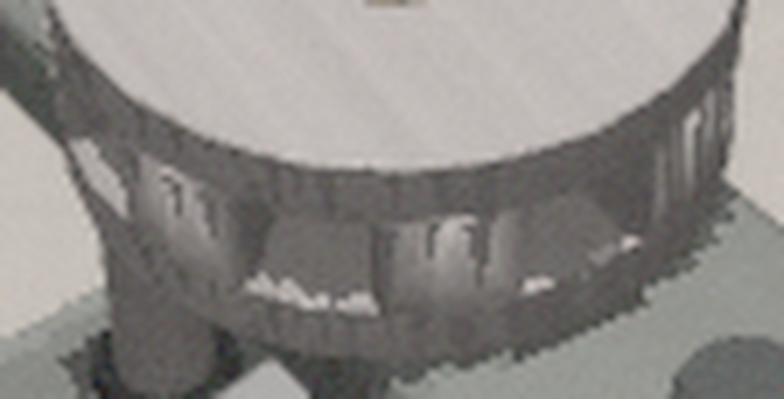

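```bash
cat > m1.py <<'E'
from h import *
from scipy.optimize import least_squares
d=np.load("w1.npz"); s=dict(img=d["img"],camera_matrix=d["camera_matrix"],T=d["T"])
f=s["img"][::-1,::-1]; H,W=f.shape[:2]
g=cv2.GaussianBlur(cv2.cvtColor(f,cv2.COLOR_BGR2GRAY),(3,3),0).astype(float)
unf=lambda u,v:(W-1-u,H-1-v)
# start at disc centre approx, search radially for brightness drop on lower half
c0=(281,199); pts=[]
for a in np.radians(np.arange(5,176,5)):
    best=None
    rr=np.arange(24,62,.5)
    pr=np.array([cv2.getRectSubPix(g.astype(np.float32),(1,1),(c0[0]+r*np.cos(a),c0[1]+r*np.sin(a)))[0,0] for r in rr])
    gd=pr[4:]-pr[:-4]; i=np.argmax(gd<-35)
    if gd[i]<-35:
        i=i+np.argmin(gd[i:i+6]); r=rr[i+2]; pts.append((c0[0]+r*np.cos(a),c0[1]+r*np.sin(a)))
P=np.array([onz(s,*unf(*p),.147)[:2] for p in pts])
fr=least_squares(lambda q:np.hypot(P[:,0]-q[0],P[:,1]-q[1])-.04,[.62,.1],loss="soft_l1",f_scale=.0005)
ff=least_squares(lambda q:np.hypot(P[:,0]-q[0],P[:,1]-q[1])-q[2],[.62,.1,.04],loss="soft_l1",f_scale=.0005)
print(len(P),"axis fixed r",fr.x.round(4),"free r",ff.x.round(4),"res",np.abs(fr.fun).max().round(4))
E
python3 - <<'E'
exec(open("m1.py").read())
ax=fr.x
def cyl(u,v,r=.04):
    o,dd=ray(s,*unf(u,v)); a=dd[:2]@dd[:2]; q=o[:2]-ax; b=q@dd[:2]; c=q@q-r*r
    t=(-b-np.sqrt(b*b-a*c))/a; X=o+dd*t; return np.degrees(np.arctan2(*(X[:2]-ax)[::-1])),X[2]
for u,v in [(255,255),(378,260),(505,262),(640,205),(145,200),(665,190),(70,150),(130,200)]:
    print(u,v,np.round(cyl(225+(u+.5)/7-.5,205+(v+.5)/7-.5),3))
# rim bottom check
print(np.round(cyl(225+400/7,205+170/7),3),np.round(cyl(225+400/7,205+358/7),3))
# screw top, base corners
print(onz(s,*unf(183,285),.012),onz(s,*unf(279,405),.012),onz(s,*unf(389,316),.012))
E
```

```text
35 axis fixed r [0.6233 0.1027] free r [0.6228 0.1019 0.0392] res 0.0007
255 255 [-1.42328e+02  1.31000e-01]
378 260 [-123.022    0.134]
505 262 [-103.607    0.131]
640 205 [-79.196   0.132]
145 200 [-1.63177e+02  1.32000e-01]
665 190 [-73.324   0.131]
70 150 [1.70185e+02 1.24000e-01]
130 200 [-1.67053e+02  1.30000e-01]
[-119.158    0.147] [-1.1941e+02  1.1800e-01]
[0.53909557 0.16546331 0.012     ] [0.5666472  0.01075859 0.012     ] [0.7001846  0.02741679 0.012     ]
```

```bash
python3 - <<'E'
from h import *
z_=np.load("cam.npz");Rc,pc=z_["Rc"],z_["pc"]
A=np.array([.623,.085,.135])
for az,D,el in ((-90,.26,34),):
    a=np.radians(az);e=np.radians(el)
    C=A+D*np.array([np.cos(a)*np.cos(e),np.sin(a)*np.cos(e),np.sin(e)])
    z=(A-C)/np.linalg.norm(A-C); x=-np.cross(z,[0,0,1]);x/=np.linalg.norm(x); y=np.cross(z,x)
    Rt=np.c_[x,y,z]@Rc.T; pt=C-Rt@pc
    print(az,"target",pt.round(3),Rn.from_matrix(Rt).as_euler("xyz",degrees=True).round(1)); rows(pt,Rn.from_matrix(Rt))
E
```

```text
-90 target [0.624 0.021 0.216] [179.9  37.6 -90. ]
n 4 row [2.78, -10.67, 8.54] [-0.07387, -0.03382, -0.11101]  total mm [2.5, -39.2, 38.9] deg [-16.93, -7.75, -25.44]
```

```bash
python3 -m inch '[[[2.78,-10.67,8.54,-0.0739,-0.0338,-0.111,1],[2.78,-10.67,8.54,-0.0739,-0.0338,-0.111,1],[2.78,-10.67,8.54,-0.0739,-0.0338,-0.111,1],[2.78,-10.67,8.54,-0.0739,-0.0338,-0.111,1],[0,0,0,0,0,0,1],[0,0,0,0,0,0,1]]]'
python3 - <<'E'
from h import *
s=snapshot("wrist"); f=s["img"][::-1,::-1]; cv2.imwrite("pics/w2.png",f);np.savez("w2.npz",**s)
z=cv2.resize(f[100:320,180:400],None,fx=2.7,fy=2.7,interpolation=cv2.INTER_LANCZOS4)
z=(255*np.clip((z/255.),0,1)**0.6).astype(np.uint8)
cv2.imwrite("pics/w2z.png",z)
print(get_obs()["joints"])
E
```

```text
time_s: 4.05
tcp_pos: [0.6239, 0.0214, 0.2153]
tcp_rot: [179.8, 37.5, -90.1]
wrist_force: [-0.9, 0.5, -0.1]
finger_gap: 0.995
[ -20.97136687   32.02797448   12.5601253    85.96146872   34.61639123
 -115.8160404 ]
```

View pics/w2z.png

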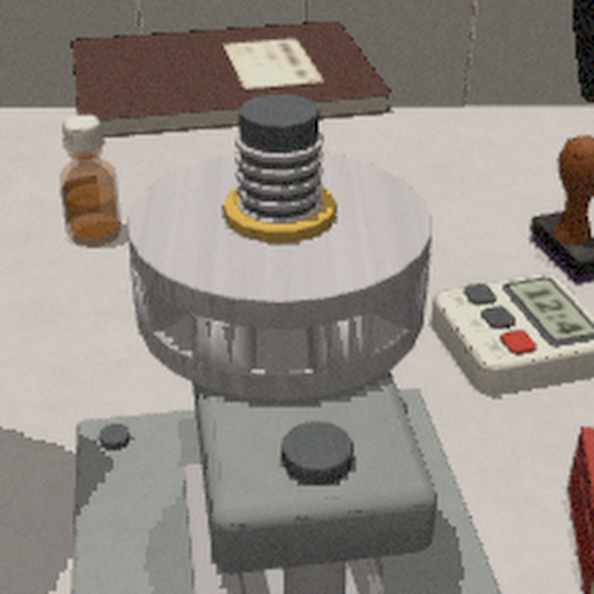

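```bash
python3 - <<'E'
import cv2,numpy as np
a=cv2.imread("pics/w2.png"); z=cv2.resize(a[190:250,225:343],None,fx=6.7,fy=6.7,interpolation=cv2.INTER_LANCZOS4)
z=(255*np.clip((z/255.),0,1)**0.55).astype(np.uint8)
for k in range(0,118,10): cv2.line(z,(int(k*6.7),0),(int(k*6.7),8),(0,0,255),1)
cv2.imwrite("pics/w2y.png",z)
E
```

```text
(no output)
```

View pics/w2y.png

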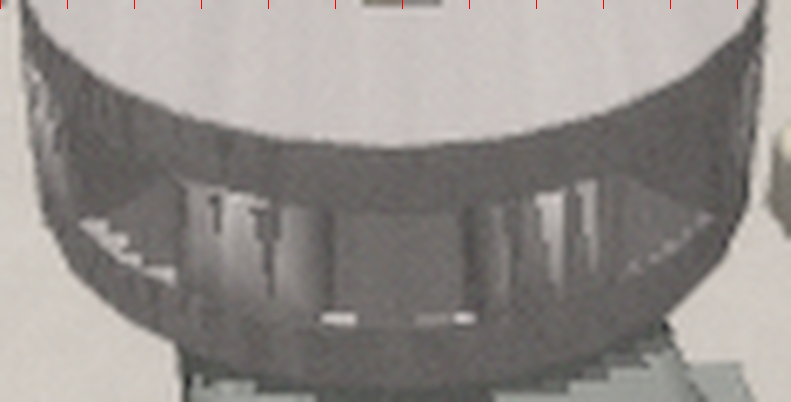

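```bash
sed -i 's/"w1.npz"/FN/; s/c0=(281,199)/c0=C0/' m1.py; python3 - <<'E'
AX=[]
for FN,C0 in (("w1.npz",(281,199)),("w2.npz",(283,184))):
    exec(open("m1.py").read()); AX.append(fr.x)
ax=fr.x
def cyl(u,v,r=.04):
    o,dd=ray(s,*unf(u,v)); a=dd[:2]@dd[:2]; q=o[:2]-ax; b=q@dd[:2]; c=q@q-r*r
    t=(-b-np.sqrt(b*b-a*c))/a; X=o+dd*t; return np.degrees(np.arctan2(*(X[:2]-ax)[::-1])),X[2]
for u,v in [(322,318),(475,318),(330,260),(465,260),(80,222),(180,275),(180,230),(622,275),(712,217),(395,145),(395,385)]:
    print(u,v,np.round(cyl(225+(u+.5)/6.7-.5,190+(v+.5)/6.7-.5),3))
print(onz(s,*unf(283,184),.147))
E
```

```text
35 axis fixed r [0.6233 0.1027] free r [0.6228 0.1019 0.0392] res 0.0007
35 axis fixed r [0.6228 0.1032] free r [0.6228 0.1025 0.0393] res 0.0007
322 318 [-99.994   0.126]
475 318 [-78.334   0.126]
330 260 [-98.641   0.133]
465 260 [-79.884   0.133]
80 222 [-1.44126e+02  1.26000e-01]
180 275 [-122.062    0.127]
180 230 [-121.526    0.133]
622 275 [-54.937   0.126]
712 217 [-34.266   0.126]
395 145 [-89.516   0.147]
395 385 [-89.733   0.118]
[0.62271109 0.09660647 0.147     ]
```

```bash
python3 - <<'E'
from h import *
rows([.543,-.335,.15],down(178))
E
```

```text
n 13 row [27.24, -16.33, -6.08] [0.04036, 0.03883, 0.11868]  total mm [323.4, 80.5, -164.4] deg [30.06, 28.93, 88.4]
```

```bash
python3 -m inch '[[[27.24,-16.33,-6.08,0.0404,0.0388,0.1187,1],[27.24,-16.33,-6.08,0.0404,0.0388,0.1187,1],[27.24,-16.33,-6.08,0.0404,0.0388,0.1187,1],[27.24,-16.33,-6.08,0.0404,0.0388,0.1187,1],[27.24,-16.33,-6.08,0.0404,0.0388,0.1187,1],[27.24,-16.33,-6.08,0.0404,0.0388,0.1187,1],[27.24,-16.33,-6.08,0.0404,0.0388,0.1187,1],[27.24,-16.33,-6.08,0.0404,0.0388,0.1187,1],[27.24,-16.33,-6.08,0.0404,0.0388,0.1187,1],[27.24,-16.33,-6.08,0.0404,0.0388,0.1187,1],[27.24,-16.33,-6.08,0.0404,0.0388,0.1187,1],[27.24,-16.33,-6.08,0.0404,0.0388,0.1187,1]]]'
python3 -m inch '[[[27.24,-16.33,-6.08,0.0404,0.0388,0.1187,1],[0,0,0,0,0,0,1],[0,0,0,0,0,0,1]]]'
python3 - <<'E'
from h import *
s=snapshot("wrist"); f=s["img"][::-1,::-1]; cv2.imwrite("pics/w3.png",f);np.savez("w3.npz",**s)
print(get_obs()["joints"])
E
```

```text
time_s: 5.3
tcp_pos: [0.5688, -0.3171, 0.1471]
tcp_rot: [178.0, 2.5, -175.6]
wrist_force: [-0.4, 0.2, -0.6]
finger_gap: 0.999
time_s: 5.6
tcp_pos: [0.544, -0.3348, 0.151]
tcp_rot: [-180.0, 0.2, 178.1]
wrist_force: [-0.4, -0.8, -0.0]
finger_gap: 0.996
[-38.94381808  27.92524648   4.88159729  66.79444523   0.14199749
 -37.11841556]
```

View pics/w3.png

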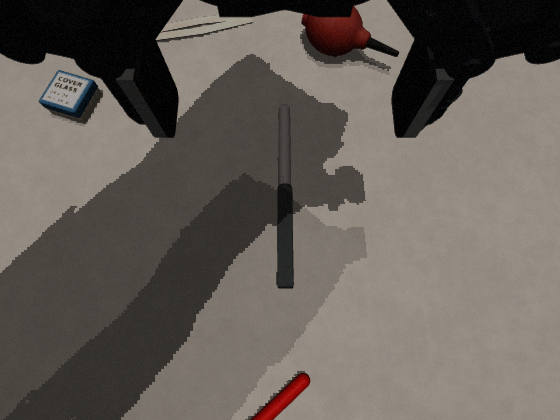

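```bash
python3 - <<'E'
from h import *
d=np.load("w3.npz"); s={k:d[k] for k in d}
f=s["img"][::-1,::-1]; W,H=560,420
g=cv2.GaussianBlur(cv2.cvtColor(f,cv2.COLOR_BGR2GRAY),(3,3),0).astype(int)
for v in (195,215,235,255,275): print(v,g[v,270:302].tolist())
for v in (120,140,160): print(v,g[v,270:302].tolist())
print("col",g[95:112,284].tolist(),g[178:192,285].tolist(),g[275:298,285].tolist())
E
```

```text
195 [52, 50, 50, 52, 51, 51, 46, 33, 19, 15, 15, 15, 16, 16, 16, 15, 13, 13, 14, 15, 15, 20, 39, 64, 74, 73, 73, 73, 73, 73, 73, 72]
215 [51, 51, 52, 53, 53, 52, 47, 32, 17, 13, 13, 13, 14, 15, 14, 14, 21, 32, 37, 38, 38, 39, 59, 98, 119, 120, 120, 119, 118, 119, 119, 119]
235 [121, 120, 121, 122, 122, 122, 102, 61, 38, 37, 38, 38, 38, 38, 39, 38, 37, 38, 38, 38, 38, 36, 53, 96, 120, 122, 122, 122, 122, 122, 122, 122]
255 [120, 121, 121, 121, 121, 121, 107, 73, 46, 40, 40, 39, 39, 39, 38, 37, 38, 40, 40, 40, 40, 38, 48, 82, 112, 121, 121, 121, 121, 121, 120, 121]
275 [124, 124, 123, 122, 122, 107, 69, 41, 36, 39, 40, 39, 39, 39, 38, 38, 39, 41, 42, 41, 42, 41, 43, 67, 103, 121, 122, 122, 122, 122, 122, 122]
120 [73, 73, 73, 73, 72, 72, 73, 70, 61, 56, 59, 64, 68, 70, 69, 68, 66, 62, 54, 50, 57, 67, 71, 70, 71, 71, 71, 71, 71, 71, 71, 71]
140 [71, 72, 72, 72, 71, 71, 71, 68, 60, 57, 60, 64, 67, 70, 70, 69, 67, 62, 56, 51, 53, 65, 71, 71, 71, 71, 72, 72, 71, 71, 71, 71]
160 [71, 71, 71, 72, 72, 71, 69, 61, 50, 50, 58, 65, 69, 71, 71, 69, 66, 63, 57, 50, 52, 65, 73, 73, 72, 72, 72, 72, 72, 73, 72, 71]
col [72, 73, 72, 72, 72, 72, 72, 71, 68, 64, 65, 68, 70, 70, 70, 70, 70] [70, 70, 70, 69, 62, 42, 26, 25, 27, 22, 17, 16, 16, 15] [38, 39, 39, 39, 41, 40, 39, 40, 40, 39, 35, 27, 32, 67, 106, 121, 121, 121, 121, 122, 122, 122, 122]
```

```bash
python3 - <<'E'
from h import *
d=np.load("w3.npz"); s={k:d[k] for k in d}
q=lambda u,v,z: onz(s,559-u,419-v,z)
n=q(284.1,103.3,.006); j=q(284.6,183,.011); e=q(284.7,286.5,.012); e2=q(284.7,288.5,.006)
print(n,j,e,e2)
print(np.linalg.norm((n-j)[:2]),np.linalg.norm((j-e)[:2]),np.linalg.norm((n-e2)[:2]))
ang=np.degrees(np.arctan2(*(n-e2)[:2][::-1])); print("dir nose",ang)
u=(n-e2)[:2]/np.linalg.norm((n-e2)[:2]); O1=n[:2]-.11*u; O2=e2[:2]+.04*u; print("origin",O1,O2)
O=(O1+O2)/2
rows([*O,-.010+.0],down(ang+180)); print(ang)
E
```

```text
[ 0.65862132 -0.33859882  0.006     ] [ 0.5797124  -0.33648941  0.011     ] [ 0.49658216 -0.33387057  0.012     ] [ 0.49581382 -0.33384731  0.006     ]
0.07893710647323345 0.08317148261657331 0.16287682472040566
dir nose -1.6716945783747437
origin [ 0.54866814 -0.33538985] [ 0.53579679 -0.3350142 ]
n 4 row [0.59, -0.19, 40.13] [7e-05, 0.00094, -0.00067]  total mm [2.6, -0.8, 160.5] deg [0.02, 0.21, -0.15]
-1.6716945783747437
```

```bash
python3 - <<'E'
from h import *
d=np.load("w3.npz"); s={k:d[k] for k in d}
print(s["T"].round(4))
q=lambda u,v,z: onz(s,559-u,419-v,z)
print("handle width",[np.linalg.norm(q(a,v,.012)-q(b,v,.012)).round(4) for a,b,v in ((276,293.4,275),(277.1,292.4,195))],"shank",np.linalg.norm(q(277.7,140,.006)-q(290.8,140,.006)).round(4))
z=cv2.resize(s["img"][::-1,::-1][55:130,30:120],None,fx=7,fy=7,interpolation=cv2.INTER_CUBIC); cv2.imwrite("pics/box.png",z)
t=snapshot("top"); sc=snapshot("scene")
print(proj(t,[.6586,-.3386,.006]),proj(t,[.4958,-.3338,.006]),proj(sc,[.6586,-.3386,.006]),proj(sc,[.4958,-.3338,.006]))
g=np.zeros((560,780,3),np.uint8)
g[:560,:320]=cv2.resize(t["img"][170:240,380:420],None,fx=8,fy=8,interpolation=cv2.INTER_CUBIC)
g[:320,320:760]=cv2.resize(sc["img"][150:190,192:247],None,fx=8,fy=8,interpolation=cv2.INTER_CUBIC); cv2.imwrite("pics/bars.png",g)
E
```

```text
[[ 3.230e-02  9.473e-01  3.186e-01  4.627e-01]
 [ 9.995e-01 -3.070e-02 -1.020e-02 -3.327e-01]
 [ 1.000e-04  3.188e-01 -9.478e-01  2.941e-01]
 [ 0.000e+00  0.000e+00  0.000e+00  1.000e+00]]
handle width [np.float64(0.013), np.float64(0.0123)] shank 0.0113
[402.00117831 177.63329708] [401.89049108 236.0172426 ] [195.28879834 176.47273594] [239.75599436 158.49636251]
```

View pics/box.png

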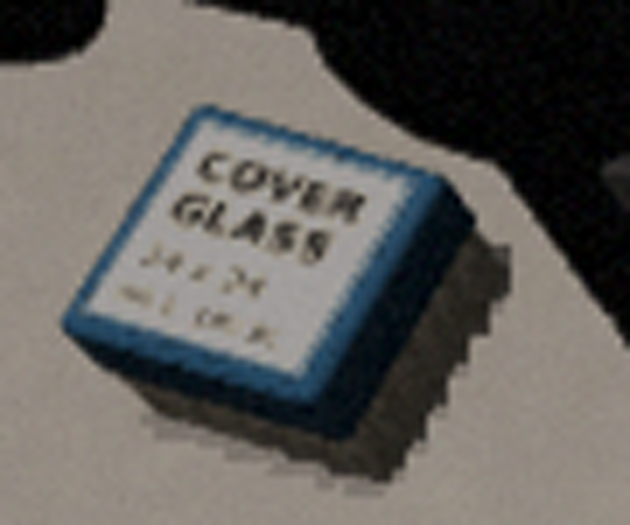

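View pics/bars.png

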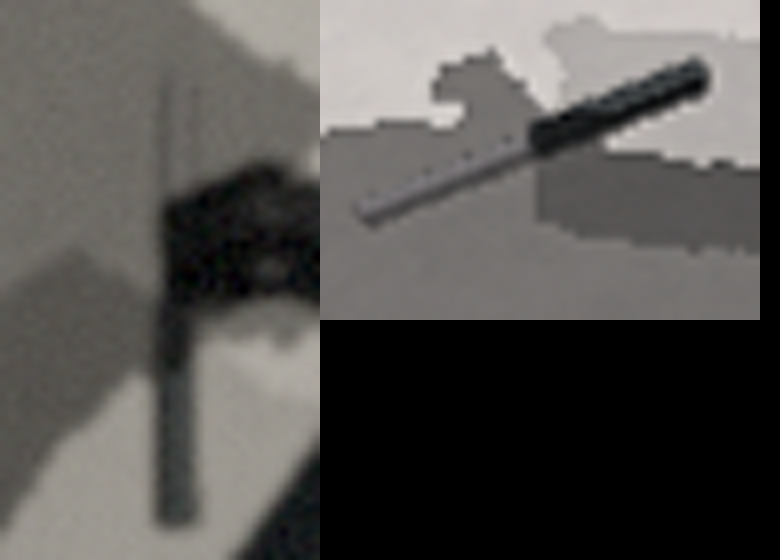

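```bash
python3 - <<'E'
from h import *
d=np.load("w3.npz"); s={k:d[k] for k in d}
q=lambda u,v,z: onz(s,559-u,419-v,z)
P=[q(30+x/7,55+y/7,.021) for x,y in ((205,105),(442,178),(308,398),(65,322))]
print(np.round(P,4),[np.linalg.norm(P[i]-P[(i+1)%4]).round(4) for i in range(4)])
t=snapshot("top"); sc=snapshot("scene")
print("scene", onz(sc,192+(365-320)/8,150+215/8,.006), onz(sc,192+(700-320)/8,150+88/8,.002),onz(sc,192+(532-320)/8,150+140/8,.006))
print("top end", onz(t,380+178/8,170+526/8,.006),"nose",onz(t,380+165/8,170+70/8,.006))
E
```

```text
[[ 0.6887 -0.1426  0.021 ]
 [ 0.6769 -0.1737  0.021 ]
 [ 0.6458 -0.1617  0.021 ]
 [ 0.6574 -0.1307  0.021 ]] [np.float64(0.0332), np.float64(0.0333), np.float64(0.0331), np.float64(0.0335)]
scene [ 0.65282021 -0.3328899   0.006     ] [ 0.50059973 -0.32741837  0.002     ] [ 0.57598337 -0.33444174  0.006     ]
top end [ 0.49655627 -0.33480117  0.006     ] nose [ 0.65525228 -0.3346527   0.006     ]
```

```bash
python3 - <<'E'
from h import *
rows([.5483,-.3354,.003],down(178.3))
E
```

```text
n 4 row [-0.95, -0.23, 36.59] [0.0003, 0.00042, -0.00037]  total mm [-3.7, -1.0, 146.3] deg [0.07, 0.1, -0.08]
```

```bash
python3 -m inch '[[[-0.95,-0.23,40,0.0003,0.0004,-0.0004,1],[-0.95,-0.23,40,0.0003,0.0004,-0.0004,1],[-0.95,-0.23,40,0.0003,0.0004,-0.0004,1],[-0.95,-0.23,18,0.0003,0.0004,-0.0004,1],[0,0,5,0,0,0,1],[0,0,2.5,0,0,0,1],[0,0,0,0,0,0,1]]]'
python3 - <<'E'
from h import *
s=snapshot("wrist"); f=s["img"][::-1,::-1]; cv2.imwrite("pics/w4.png",f)
E
```

```text
time_s: 6.55
tcp_pos: [0.5484, -0.3361, 0.0046]
tcp_rot: [-180.0, 0.0, 178.3]
wrist_force: [-0.2, -0.1, 0.9]
finger_gap: 0.999
```

View pics/w4.png

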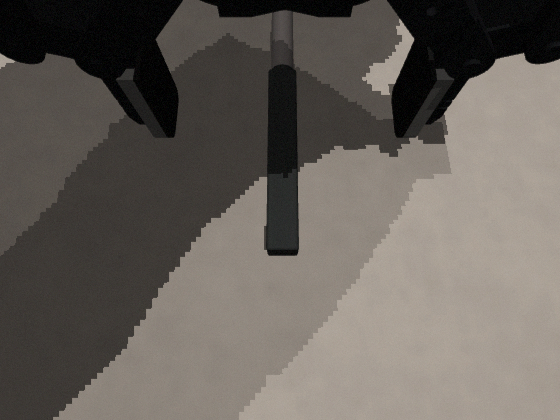

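```bash
python3 -m inch '[[[0,0,2.5,0,0,0,1],[0,0,0,0,0,0,0],[0,0,0,0,0,0,0],[0,0,0,0,0,0,0],[0,0,0,0,0,0,0],[0,0,0,0,0,0,0],[0,0,0,0,0,0,0],[0,0,0,0,0,0,0],[0,0,0,0,0,0,0],[0,0,0,0,0,0,0]]]' 80
python3 - <<'E'
from h import *
s=snapshot("wrist"); f=s["img"][::-1,::-1]; cv2.imwrite("pics/w5.png",f)
print(get_obs())
E
```

```text
time_s: 7.6
tcp_pos: [0.5479, -0.3359, 0.0016]
tcp_rot: [-180.0, -0.0, 178.3]
wrist_force: [-1.9, -0.0, 5.6]
finger_gap: 0.109
{'time_s': 7.65, 'joints': array([-3.87594500e+01,  3.46134121e+01, -7.77554915e+00,  4.76116995e+01,
       -2.14292841e-02, -3.70208272e+01]), 'dq': array([-0.02154966, -0.03675446, -0.04283568,  0.01709046, -0.11609073,
       -0.02466451]), 'tau': array([-6.40138099e-02, -8.41668391e+01,  3.15088820e+01, -6.57540020e-01,
        3.21874686e-02,  1.42944226e-02]), 'tcp_pos': array([ 0.54791277, -0.33590026,  0.00158579]), 'tcp_rot': array([-1.79983288e+02, -1.34302986e-02,  1.78261375e+02]), 'wrist_force': array([-1.69351626,  1.95435421,  5.150531  ]), 'wrist_torque': array([0.16893709, 0.29440495, 0.08006133]), 'finger_gap': 0.11341066279192012}
```

View pics/w5.png

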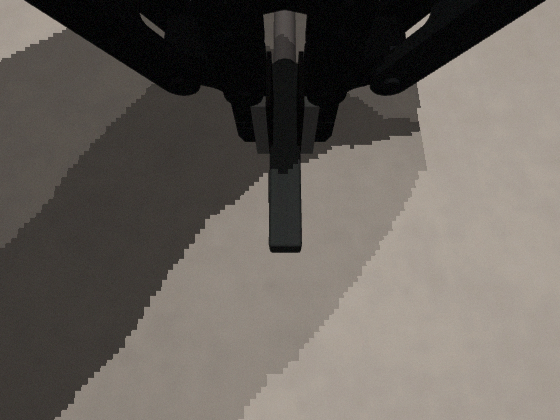

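```bash
python3 -m inch '[[[0,0,-10,0,0,0,0],[0,0,-40,0,0,0,0],[0,0,-45,0,0,0,0],[0,0,-45,0,0,0,0],[0,0,0,0,0,0,0],[0,0,0,0,0,0,0]]]'
python3 - <<'E'
from h import *
s=snapshot("wrist"); f=s["img"][::-1,::-1]; cv2.imwrite("pics/w6.png",f)
o=get_obs();print(o["wrist_force"],o["wrist_torque"],o["finger_gap"])
A=np.array([.623,.1025]);a=np.radians(-89.2)
rows([*(A+.19*np.array([np.cos(a),np.sin(a)])),.1276],down(-89.2))
t=snapshot("top");sc=snapshot("scene");cv2.imwrite("pics/sc6.png",cv2.resize(sc["img"][120:220,160:290],None,fx=6,fy=6))
E
```

```text
time_s: 8.25
tcp_pos: [0.5482, -0.3361, 0.1423]
tcp_rot: [-179.9, 0.1, 178.3]
wrist_force: [0.4, -0.1, -2.5]
finger_gap: 0.108
[-0.28210543  0.06416179 -0.81965697] [-0.01031056  0.04708238  0.04423191] 0.11035424629458933
n 12 row [-20.56, 12.79, 1.1] [7e-05, -4e-05, -0.13459]  total mm [-70.4, 250.4, 13.3] deg [0.05, -0.03, -92.54]
```

View pics/sc6.png

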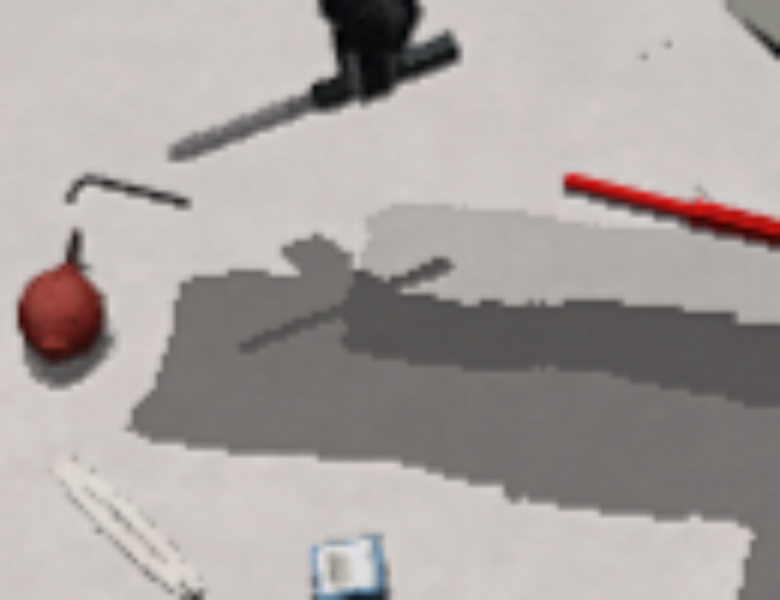

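View pics/w6.png

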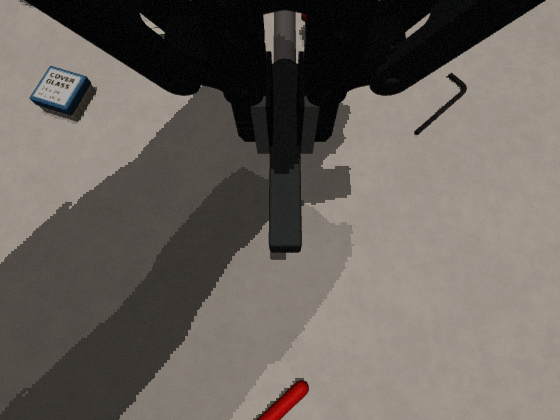

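```bash
python3 -m inch '[[[-20.56,12.79,1.1,0,0,-0.1346,0],[-20.56,12.79,1.1,0,0,-0.1346,0],[-20.56,12.79,1.1,0,0,-0.1346,0],[-20.56,12.79,1.1,0,0,-0.1346,0],[-20.56,12.79,1.1,0,0,-0.1346,0],[-20.56,12.79,1.1,0,0,-0.1346,0],[-20.56,12.79,1.1,0,0,-0.1346,0],[-20.56,12.79,1.1,0,0,-0.1346,0],[-20.56,12.79,1.1,0,0,-0.1346,0],[-20.56,12.79,1.1,0,0,-0.1346,0],[-20.56,12.79,1.1,0,0,-0.1346,0],[-20.56,12.79,1.1,0,0,-0.1346,0]]]'
python3 -m inch '[[[0,0,0,0,0,0,0],[0,0,0,0,0,0,0]]]'
python3 - <<'E'
from h import *
A=np.array([.623,.1025]);a=np.radians(-89.2)
rows([*(A+.17*np.array([np.cos(a),np.sin(a)])),.1276],down(-89.2))
o=get_obs();print(o["tcp_pos"],o["tcp_rot"],o["joints"],o["wrist_force"],o["wrist_torque"])
t=snapshot("top");sc=snapshot("scene")
p,R=cur(); n=p+R.apply([-.11,0,-.0044]); print("nose pred",n,proj(t,n),proj(sc,n))
g=np.zeros((600,800,3),np.uint8)
g[:480,:390]=cv2.resize(sc["img"][180:260,200:265],None,fx=6,fy=6,interpolation=cv2.INTER_CUBIC)
g[:480,400:790]=cv2.resize(t["img"][140:220,230:295],None,fx=6,fy=6,interpolation=cv2.INTER_CUBIC)
cv2.imwrite("pics/pre.png",g)
E
```

```text
time_s: 9.6
tcp_pos: [0.6251, -0.0864, 0.1265]
tcp_rot: [179.8, 0.0, -88.9]
wrist_force: [0.8, 0.5, -1.8]
finger_gap: 0.108
time_s: 9.8
tcp_pos: [0.6255, -0.0874, 0.1272]
tcp_rot: [179.9, 0.0, -89.3]
wrist_force: [0.3, 0.3, -0.8]
finger_gap: 0.105
n 1 row [-19.89, -0.1, -0.36] [0.00182, 0.00017, -0.00113]  total mm [-19.9, -0.1, -0.4] deg [0.1, 0.01, -0.06]
[ 0.62553174 -0.08737677  0.12723534] [ 1.79895984e+02  9.80750492e-03 -8.92644948e+01] [-1.53294960e+01  2.81077295e+01  1.46194467e+00  6.34568831e+01
 -1.93595921e-02 -1.06064993e+02] [ 0.30701629  0.29632124 -0.81046905] [-0.00467293  0.02503451  0.01114323]
nose pred [0.62469555 0.02174325 0.13184513] [271.90382122 171.73882941] [255.83155541 226.57952665]
```

View pics/pre.png

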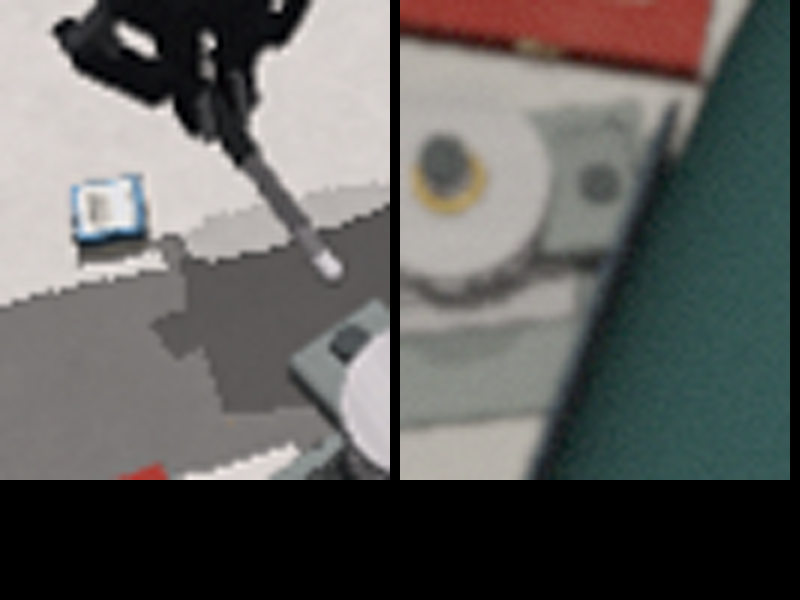

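```bash
python3 -m inch '[[[-10,0,-0.2,0.001,0,0,0],[-12,0,-0.2,0.001,0,0,0],[-10,0,0,0,0,0,0],[-4,0,0,0,0,0,0],[-4,0,0,0,0,0,0],[-3,0,0,0,0,0,0],[-2,0,0,0,0,0,0]]]'
python3 - <<'E'
from h import *
o=get_obs();print(o["tcp_pos"],o["tcp_rot"],o["wrist_force"],o["wrist_torque"])
A=np.array([.623,.1025]);p,R=cur(); d=p[:2]-A; print("r",np.hypot(*d),"phi",np.degrees(np.arctan2(d[1],d[0])))
E
```

```text
time_s: 10.6
tcp_pos: [0.6253, -0.0424, 0.1284]
tcp_rot: [-179.9, -0.0, -89.2]
wrist_force: [-0.1, -1.1, -1.2]
finger_gap: 0.109
[ 0.62525762 -0.04244479  0.12840209] [-1.79913934e+02 -5.50378872e-03 -8.91952711e+01] [-0.14059568 -1.09352971 -1.23639682] [-0.04087148 -0.00070804  0.0105437 ]
r 0.14496236619519653 phi -89.10765033391269
```

```bash
python3 -m inch '[[[-2,0,0.3,0,0,0,0],[-3,0,0.3,0,0,0,0],[-3,0,0,0,0,0,0],[-2,0,0,0,0,0,0],[-1,0,0,0,0,0,0],[0,0,0,0,0,0,0]]]'
python3 - <<'E'
from h import *
o=get_obs();print(o["tcp_pos"],o["tcp_rot"],o["wrist_force"],o["wrist_torque"],o["joints"])
A=np.array([.623,.1025]);p,R=cur(); d=p[:2]-A; print("r",np.hypot(*d),"phi",np.degrees(np.arctan2(d[1],d[0])))
sc=snapshot("scene");cv2.imwrite("pics/ins.png",cv2.resize(sc["img"][180:300,200:340],None,fx=5,fy=5,interpolation=cv2.INTER_CUBIC))
E
```

```text
time_s: 11.2
tcp_pos: [0.6251, -0.0315, 0.1278]
tcp_rot: [-179.9, -0.0, -89.2]
wrist_force: [-0.1, 0.3, -1.0]
finger_gap: 0.109
[ 0.62511214 -0.03150927  0.12782166] [-1.79911800e+02 -2.19347982e-03 -8.91890416e+01] [-0.07234561  0.25511362 -0.99945903] [ 0.00933634 -0.03211199 -0.01671452] [-1.03465634e+01  2.74126960e+01  3.28472784e-01  6.28288194e+01
  1.49152890e-02 -1.01157512e+02]
r 0.1340259121099056 phi -89.0970290311256
```

View pics/ins.png

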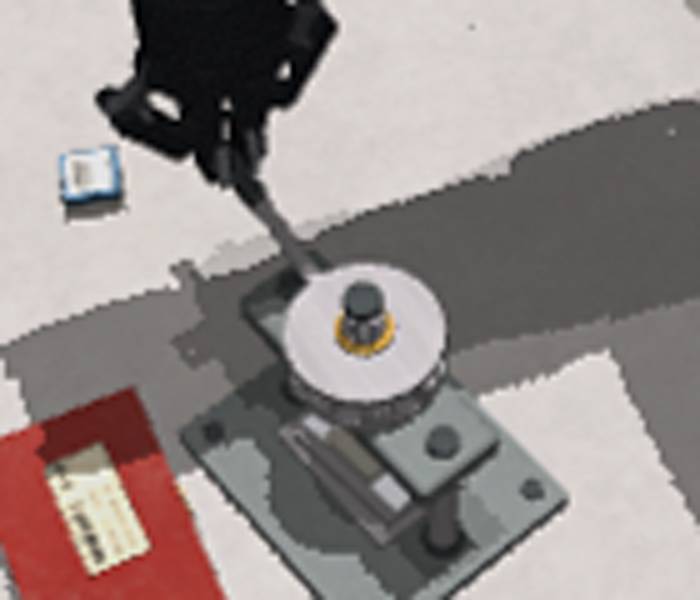

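```bash
cat > st.py <<'E'
from h import *
A=np.array([.623,.1025])
o=get_obs();p=o["tcp_pos"];d=p[:2]-A;F=o["wrist_force"];T=o["wrist_torque"]
phi=np.arctan2(d[1],d[0]); psi=o["tcp_rot"][2]
t=np.array([np.sin(phi),-np.cos(phi)]);ra=d/np.hypot(*d)
print("t%.2f r%.4f phi %.2f psi %.2f z%.4f Ft %.2f Fr %.2f Fz %.2f Tz %.3f | dxF %.3f sum %.3f j6 %.0f"%(o["time_s"],np.hypot(*d),np.degrees(phi),psi,p[2],F[:2]@t,F[:2]@ra,F[2],T[2],d[0]*F[1]-d[1]*F[0],d[0]*F[1]-d[1]*F[0]+T[2],o["joints"][5]),T.round(3))
E
python3 -m inch '[[[-0.06,4.02,0,0,0,0.03,0],[-0.06,4.02,0,0,0,0.03,0],[-0.06,4.02,0,0,0,0.03,0],[-0.06,4.02,0,0,0,0.03,0]]]';python3 st.py
python3 -m inch '[[[-0.06,4.02,0,0,0,0.03,0],[-0.06,4.02,0,0,0,0.03,0],[-0.06,4.02,0,0,0,0.03,0],[-0.06,4.02,0,0,0,0.03,0]]]';python3 st.py
python3 -m inch '[[[-0.06,4.02,0,0,0,0.03,0],[-0.06,4.02,0,0,0,0.03,0],[-0.06,4.02,0,0,0,0.03,0],[-0.06,4.02,0,0,0,0.03,0]]]';python3 st.py
```

```text
time_s: 11.65
tcp_pos: [0.6092, -0.0312, 0.128]
tcp_rot: [-179.8, -0.0, -96.3]
wrist_force: [4.9, -1.9, -2.8]
finger_gap: 0.112
t11.65 r0.1344 phi -95.90 psi -96.26 z0.1280 Ft -5.09 Fr 1.34 Fz -2.83 Tz -0.539 | dxF 0.685 sum 0.146 j6 -94 [-0.526 -0.964 -0.539]
time_s: 12.05
tcp_pos: [0.5946, -0.029, 0.1285]
tcp_rot: [-179.7, -0.0, -103.2]
wrist_force: [11.1, -4.2, -1.9]
finger_gap: 0.106
t12.05 r0.1345 phi -102.19 psi -103.17 z0.1285 Ft -11.71 Fr 1.80 Fz -1.90 Tz -1.103 | dxF 1.575 sum 0.472 j6 -87 [-1.023 -2.177 -1.103]
time_s: 12.45
tcp_pos: [0.5799, -0.0248, 0.1288]
tcp_rot: [-179.6, 0.0, -110.1]
wrist_force: [12.2, -6.4, -1.5]
finger_gap: 0.108
t12.45 r0.1344 phi -108.73 psi -110.08 z0.1288 Ft -13.58 Fr 2.15 Fz -1.52 Tz -1.309 | dxF 1.825 sum 0.516 j6 -80 [-1.311 -2.522 -1.309]
```

```bash
python3 -m inch '[[[-0.06,4.02,0,0,0,0.05,0],[-0.06,4.02,0,0,0,0.05,0],[-0.06,4.02,0,0,0,0.05,0],[-0.06,4.02,0,0,0,0.05,0]]]' 120;python3 st.py
```

```text
time_s: 12.85
tcp_pos: [0.5643, -0.0176, 0.1283]
tcp_rot: [-179.7, 0.1, -121.6]
wrist_force: [8.0, -3.4, -1.7]
finger_gap: 0.096
t12.85 r0.1337 phi -116.04 psi -121.55 z0.1283 Ft -8.69 Fr -0.43 Fz -1.71 Tz -0.817 | dxF 1.161 sum 0.344 j6 -68 [-0.844 -1.443 -0.817]
```

```bash
python3 -m inch '[[[0.35,4.0,0,0,0,0.035,0],[0.35,4.0,0,0,0,0.035,0],[0.4,4.0,0,0,0,0.03,0],[0.4,4.0,0,0,0,0.03,0]]]';python3 st.py
python3 -m inch '[[[0.4,4.0,0,0,0,0.03,0],[0.4,4.0,0,0,0,0.03,0],[0.4,4.0,0,0,0,0.03,0]]]';python3 st.py
```

```text
time_s: 13.25
tcp_pos: [0.5513, -0.0097, 0.1286]
tcp_rot: [-179.7, 0.2, -129.0]
wrist_force: [12.4, -3.0, -2.5]
finger_gap: 0.093
t13.25 r0.1331 phi -122.56 psi -128.96 z0.1286 Ft -12.07 Fr -4.18 Fz -2.46 Tz -1.112 | dxF 1.607 sum 0.495 j6 -61 [-0.753 -2.544 -1.112]
time_s: 13.55
tcp_pos: [0.5414, -0.003, 0.1286]
tcp_rot: [-179.7, 0.2, -134.1]
wrist_force: [12.5, -3.5, -1.9]
finger_gap: 0.095
t13.55 r0.1333 phi -127.73 psi -134.13 z0.1286 Ft -12.01 Fr -4.87 Fz -1.91 Tz -1.150 | dxF 1.602 sum 0.452 j6 -55 [-0.889 -2.573 -1.15 ]
```

```bash
python3 -m inch '[[[0.5,4.0,0,0,0,0.04,0],[0.5,4.0,0,0,0,0.04,0],[0.5,4.0,0,0,0,0.04,0],[0.55,4.0,0,0,0,0.04,0]]]';python3 st.py
python3 -m inch '[[[0.55,4.0,0,0,0,0.03,0],[0.55,4.0,0,0,0,0.03,0],[0.55,4.0,0,0,0,0.03,0]]]';python3 st.py
python3 -m inch '[[[0.55,4.0,0,0,0,0.03,0],[0.55,4.0,0,0,0,0.03,0],[0.55,4.0,0,0,0,0.03,0]]]';python3 st.py
```

```text
time_s: 13.95
tcp_pos: [0.5289, 0.0073, 0.1286]
tcp_rot: [-179.7, 0.2, -143.3]
wrist_force: [10.8, -5.6, -1.5]
finger_gap: 0.093
t13.95 r0.1339 phi -134.67 psi -143.32 z0.1286 Ft -11.65 Fr -3.58 Fz -1.55 Tz -1.093 | dxF 1.560 sum 0.466 j6 -45 [-1.019 -2.369 -1.093]
time_s: 14.25
tcp_pos: [0.5206, 0.0158, 0.1286]
tcp_rot: [-179.7, 0.2, -148.5]
wrist_force: [11.9, -7.2, -1.0]
finger_gap: 0.092
t14.25 r0.1341 phi -139.74 psi -148.48 z0.1286 Ft -13.20 Fr -4.37 Fz -0.96 Tz -1.242 | dxF 1.771 sum 0.529 j6 -39 [-1.626 -2.228 -1.242]
time_s: 14.55
tcp_pos: [0.5132, 0.0253, 0.1286]
tcp_rot: [-179.7, 0.3, -153.6]
wrist_force: [10.7, -8.4, -1.4]
finger_gap: 0.094
t14.55 r0.1342 phi -144.91 psi -153.64 z0.1286 Ft -12.99 Fr -3.94 Fz -1.37 Tz -1.262 | dxF 1.743 sum 0.481 j6 -33 [-1.727 -2.223 -1.262]
```

```bash
python3 -m inch '[[[0.55,4.0,0,0,0,0.03,0],[0.55,4.0,0,0,0,0.03,0],[0.55,4.0,0,0,0,0.03,0]]]';python3 st.py
python3 - <<'E'
from h import *
s=snapshot("wrist"); cv2.imwrite("pics/w7.png",s["img"][::-1,::-1])
E
```

```text
time_s: 14.85
tcp_pos: [0.5066, 0.0355, 0.1286]
tcp_rot: [-179.7, 0.3, -158.8]
wrist_force: [11.4, -8.5, -0.9]
finger_gap: 0.091
t14.85 r0.1343 phi -150.08 psi -158.79 z0.1286 Ft -13.02 Fr -5.62 Fz -0.88 Tz -1.261 | dxF 1.749 sum 0.488 j6 -26 [-1.804 -2.173 -1.261]
```

View pics/w7.png

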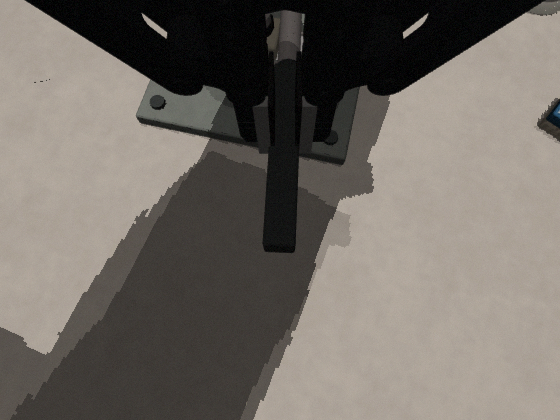

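```bash
python3 -m inch '[[[0.55,4.0,0,0,0,0.03,0],[0.55,4.0,0,0,0,0.03,0],[0.55,4.0,0,0,0,0.03,0]]]' >/dev/null;python3 st.py
python3 -m inch '[[[0.55,4.0,0,0,0,0.03,0],[0.55,4.0,0,0,0,0.03,0],[0.55,4.0,0,0,0,0.03,0]]]'>/dev/null;python3 st.py
```

```text
t15.20 r0.1346 phi -155.23 psi -163.96 z0.1285 Ft -12.82 Fr -5.49 Fz -0.93 Tz -1.241 | dxF 1.725 sum 0.484 j6 -20 [-1.993 -1.984 -1.241]
t15.50 r0.1349 phi -160.42 psi -169.11 z0.1284 Ft -13.22 Fr -4.78 Fz -1.35 Tz -1.237 | dxF 1.783 sum 0.546 j6 -14 [-2.166 -1.738 -1.237]
```

```bash
python3 -m inch '[[[0.55,4.0,0,0,0,0.03,0],[0.55,4.0,0,0,0,0.03,0],[0.55,4.0,0,0,0,0.03,0]]]'>/dev/null;python3 st.py
python3 -m inch '[[[0.55,4.0,0,0,0,0.03,0],[0.55,4.0,0,0,0,0.03,0]]]' >/dev/null;python3 st.py
```

```text
t15.80 r0.1351 phi -165.58 psi -174.27 z0.1283 Ft -12.67 Fr -4.18 Fz -1.38 Tz -1.243 | dxF 1.712 sum 0.469 j6 -7 [-2.261 -1.621 -1.243]
t16.00 r0.1353 phi -168.99 psi -177.71 z0.1282 Ft -13.34 Fr -4.53 Fz -0.83 Tz -1.231 | dxF 1.805 sum 0.574 j6 -3 [-2.37  -1.477 -1.231]
```

```bash
python3 -m inch '[[[0.4,4.0,0,0,0,0.03,0],[0.4,4.0,0,0,0,0.03,0],[0.4,4.0,0,0,0,0.03,0]]]'>/dev/null;python3 st.py
python3 -m inch '[[[0.4,4.0,0,0,0,0.03,0],[0.4,4.0,0,0,0,0.03,0]]]' >/dev/null;python3 st.py
```

```text
t16.30 r0.1352 phi -174.08 psi 177.13 z0.1281 Ft -12.95 Fr -4.34 Fz -1.18 Tz -1.240 | dxF 1.752 sum 0.512 j6 4 [-2.597 -1.114 -1.24 ]
t16.50 r0.1352 phi -177.48 psi 173.69 z0.1280 Ft -12.62 Fr -4.08 Fz -0.43 Tz -1.272 | dxF 1.706 sum 0.434 j6 8 [-2.686 -0.921 -1.272]
```

```bash
python3 -m inch '[[[0.4,4.0,0,0,0,0.03,0],[0.4,4.0,0,0,0,0.03,0]]]'>/dev/null;python3 st.py
python3 -m inch '[[[0.4,4.0,0,0,0,0.03,0],[0.4,4.0,0,0,0,0.03,0]]]' >/dev/null;python3 st.py
```

```text
t16.70 r0.1351 phi 179.14 psi 170.24 z0.1279 Ft -13.26 Fr -4.70 Fz -0.26 Tz -1.237 | dxF 1.792 sum 0.555 j6 13 [-2.703 -0.852 -1.237]
t16.90 r0.1350 phi 175.75 psi 166.81 z0.1279 Ft -13.29 Fr -3.56 Fz -0.03 Tz -1.255 | dxF 1.795 sum 0.540 j6 17 [-2.688 -0.583 -1.255]
```

```bash
python3 -m inch '[[[0.4,4.0,0,0,0,0.03,0],[0.4,4.0,0,0,0,0.03,0]]]'>/dev/null;python3 st.py
python3 -m inch '[[[0.4,4.0,0,0,0,0.03,0],[0.4,4.0,0,0,0,0.03,0]]]' >/dev/null;python3 st.py
```

```text
t17.10 r0.1350 phi 172.36 psi 163.37 z0.1278 Ft -13.30 Fr -3.76 Fz 0.20 Tz -1.289 | dxF 1.795 sum 0.506 j6 21 [-2.822 -0.473 -1.289]
t17.30 r0.1349 phi 168.98 psi 159.93 z0.1277 Ft -13.13 Fr -3.35 Fz 0.82 Tz -1.287 | dxF 1.771 sum 0.485 j6 26 [-2.818 -0.183 -1.287]
```

```bash
python3 -m inch '[[[0.4,4.0,0,0,0,0.03,0],[0.4,4.0,0,0,0,0.03,0]]]'>/dev/null;python3 st.py
python3 -m inch '[[[0.4,4.0,0,0,0,0.03,0],[0.4,4.0,0,0,0,0.03,0]]]' >/dev/null;python3 st.py
```

```text
t17.50 r0.1348 phi 165.61 psi 156.49 z0.1276 Ft -13.53 Fr -3.25 Fz 0.70 Tz -1.281 | dxF 1.824 sum 0.543 j6 30 [-2.803 -0.029 -1.281]
t17.70 r0.1347 phi 162.24 psi 153.06 z0.1275 Ft -15.02 Fr -1.91 Fz 0.33 Tz -1.335 | dxF 2.023 sum 0.688 j6 34 [-2.847  0.178 -1.335]
```

```bash
python3 -m inch '[[[0.4,4.0,0,0,0,0.03,0],[0.4,4.0,0,0,0,0.03,0]]]'>/dev/null;python3 st.py
```

```text
t17.90 r0.1346 phi 158.86 psi 149.62 z0.1274 Ft -14.21 Fr -2.06 Fz 0.02 Tz -1.378 | dxF 1.912 sum 0.534 j6 38 [-2.965  0.396 -1.378]
```

```bash
python3 -m inch '[[[0.4,4.0,-0.2,0,0,0.03,0],[0.4,4.0,0,0,0,0.03,0]]]'>/dev/null;python3 st.py
```

```text
t18.10 r0.1343 phi 155.53 psi 146.17 z0.1276 Ft -15.53 Fr -3.85 Fz 0.30 Tz -1.397 | dxF 2.086 sum 0.689 j6 43 [-3.175  0.508 -1.397]
```

```bash
python3 -m inch '[[[0.4,4.0,0,0,0,0.03,0],[0.4,4.0,0,0,0,0.03,0]]]'>/dev/null;python3 st.py
```

```text
t18.30 r0.1340 phi 152.18 psi 142.73 z0.1275 Ft -16.27 Fr -3.54 Fz 0.59 Tz -1.456 | dxF 2.180 sum 0.724 j6 47 [-3.351  0.622 -1.456]
```

```bash
python3 -m inch '[[[0.45,4.0,0,0,0,0.03,0]]]'>/dev/null;python3 st.py
```

```text
t18.40 r0.1339 phi 150.50 psi 141.00 z0.1275 Ft -16.96 Fr -5.57 Fz -0.18 Tz -1.524 | dxF 2.271 sum 0.746 j6 49 [-3.412  0.654 -1.524]
```

```bash
python3 -m inch '[[[0.45,4.0,0,0,0,0.03,0]]]'>/dev/null;python3 st.py
```

```text
t18.50 r0.1338 phi 148.83 psi 139.28 z0.1275 Ft -17.00 Fr -5.33 Fz 0.36 Tz -1.543 | dxF 2.274 sum 0.731 j6 51 [-3.539  0.637 -1.543]
```

```bash
python3 -m inch '[[[0.23,2.0,0,0,0,0.015,0]]]'>/dev/null;python3 st.py
```

```text
t18.60 r0.1338 phi 147.96 psi 138.43 z0.1274 Ft -16.23 Fr -4.71 Fz -0.07 Tz -1.585 | dxF 2.171 sum 0.586 j6 52 [-3.504  0.799 -1.585]
```

```bash
cat > avg.py <<'E'
from h import *
A=np.array([.623,.1025]);L=[]
for i in range(10):
    snapshot("top"); o=get_obs();p=o["tcp_pos"];d=p[:2]-A;F=o["wrist_force"];T=o["wrist_torque"]
    ra=d/np.hypot(*d);t=np.array([ra[1],-ra[0]]); L.append([F[:2]@t,F[:2]@ra,T[2],d[0]*F[1]-d[1]*F[0]+T[2]])
L=np.array(L);print(L.mean(0).round(3),(L.std(0)/np.sqrt(10)).round(3),L[:,3].round(2))
E
python3 avg.py; python3 st.py
```

```text
[-15.835  -4.878  -1.48    0.639] [0.098 0.185 0.012 0.01 ] [0.67 0.63 0.64 0.61 0.6  0.67 0.69 0.67 0.58 0.65]
t19.10 r0.1338 phi 148.02 psi 138.50 z0.1274 Ft -15.72 Fr -5.33 Fz 1.31 Tz -1.458 | dxF 2.104 sum 0.646 j6 52 [-3.253  0.783 -1.458]
```

```bash
python3 -m inch '[[[0.2,2.0,0,0,0,0.015,0]]]'>/dev/null;python3 st.py
python3 -m inch '[[[0.2,2.0,0,0,0,0.015,0]]]'>/dev/null;python3 st.py
python3 -m inch '[[[0.2,2.0,0,0,0,0.015,0]]]'>/dev/null;python3 st.py
```

```text
t19.20 r0.1337 phi 147.26 psi 137.62 z0.1274 Ft -17.42 Fr -4.75 Fz 0.60 Tz -1.569 | dxF 2.329 sum 0.760 j6 53 [-3.538  0.945 -1.569]
t19.30 r0.1336 phi 146.40 psi 136.73 z0.1274 Ft -17.49 Fr -5.20 Fz 0.33 Tz -1.671 | dxF 2.337 sum 0.666 j6 54 [-3.63   0.993 -1.671]
t19.40 r0.1336 phi 145.56 psi 135.87 z0.1273 Ft -18.00 Fr -5.26 Fz -0.02 Tz -1.648 | dxF 2.405 sum 0.757 j6 55 [-3.648  1.08  -1.648]
```

```bash
python3 -m inch '[[[0.2,2.0,0,0,0,0.015,0]]]'>/dev/null;python3 st.py
python3 -m inch '[[[0.2,2.0,0,0,0,0.015,0]]]'>/dev/null;python3 st.py
python3 avg.py; python3 - <<'E'
from h import *
s=snapshot("wrist"); cv2.imwrite("pics/w8.png",s["img"][::-1,::-1])
E
```

```text
t19.50 r0.1335 phi 144.73 psi 135.01 z0.1273 Ft -18.31 Fr -4.73 Fz -0.41 Tz -1.674 | dxF 2.445 sum 0.771 j6 56 [-3.621  1.08  -1.674]
t19.60 r0.1334 phi 143.89 psi 134.15 z0.1272 Ft -19.12 Fr -6.20 Fz 0.67 Tz -1.672 | dxF 2.550 sum 0.879 j6 57 [-3.717  1.137 -1.672]
[-17.358  -5.08   -1.615   0.701] [0.229 0.165 0.012 0.029] [0.9  0.63 0.71 0.73 0.64 0.58 0.6  0.75 0.69 0.78]
```

View pics/w8.png

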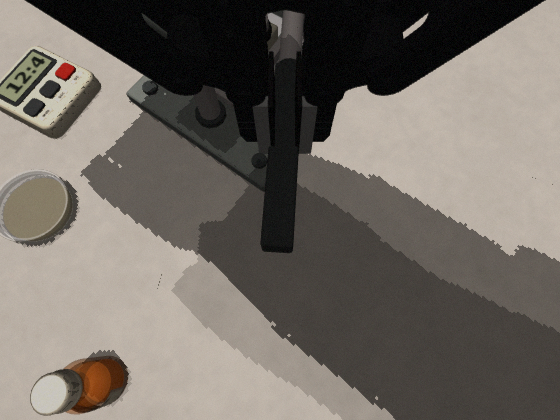

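```bash
python3 -m inch '[[[0,-2.0,0,0,0,-0.015,0],[0,-2.0,0,0,0,-0.015,0],[0,0,0,0,0,0,0]]]'>/dev/null;python3 st.py
```

```text
t20.45 r0.1341 phi 145.52 psi 135.95 z0.1274 Ft -15.21 Fr -4.36 Fz 0.12 Tz -1.507 | dxF 2.040 sum 0.532 j6 55 [-3.232  1.043 -1.507]
```

```bash
python3 -m inch '[[[-0.3,-2.0,0,0,0,0,0],[-0.3,-2.0,0,0,0,0,0],[0,0,0,0,0,0,0]]]'>/dev/null;python3 st.py
```

```text
t20.75 r0.1344 phi 146.80 psi 135.99 z0.1276 Ft -9.66 Fr -0.93 Fz 0.03 Tz -0.894 | dxF 1.299 sum 0.405 j6 54 [-1.782  0.696 -0.894]
```

```bash
python3 -m inch '[[[-0.3,-2.0,0,0,0,0,0],[-0.3,-2.0,0,0,0,0,0],[0,0,0,0,0,0,0]]]'>/dev/null;python3 st.py
```

```text
t21.05 r0.1346 phi 147.95 psi 136.10 z0.1278 Ft -2.81 Fr 2.04 Fz 0.04 Tz -0.339 | dxF 0.379 sum 0.040 j6 54 [-0.421  0.48  -0.339]
```

```bash
python3 -m inch '[[[-0.1,-1.2,0,0,0,0,0],[3,0,0,0,0,0,0],[4,0,0,0,0,0,0],[0,0,0,0,0,0,0]]]'>/dev/null;python3 st.py
python3 - <<'E'
from h import *
s=snapshot("wrist"); cv2.imwrite("pics/w9.png",s["img"][::-1,::-1])
E
```

```text
t21.45 r0.1417 phi 147.46 psi 136.20 z0.1279 Ft 0.28 Fr 0.08 Fz -1.20 Tz -0.041 | dxF -0.040 sum -0.081 j6 55 [ 0.059  0.116 -0.041]
```

View pics/w9.png

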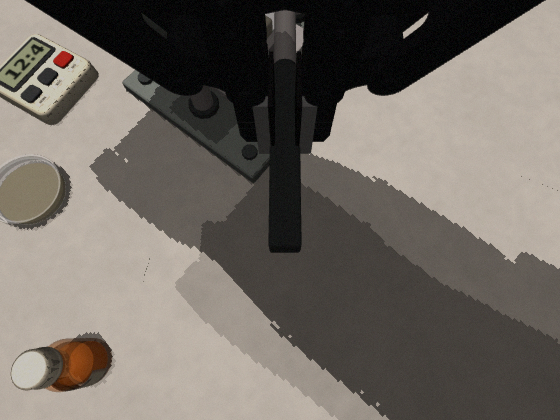

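```bash
python3 -m inch '[[[4,0,0,0,0,0,0],[5,0,0,0,0,0,0],[8,0,0,0,0,0,0],[12,0,0,0,0,0,0],[25,0,0,0,0,0,0],[20,0,0,0,0,0,0],[0,0,0,0,0,0,0],[0,0,0,0,0,0,0]]]'>/dev/null;python3 st.py
python3 - <<'E'
from h import *
rows([.42,.05,.06],down(90))
sc=snapshot("scene");cv2.imwrite("pics/sc9.png",sc["img"])
for p in ([.42,-.06,.0],[.42,.1,0],[.42,.05,0]): print(proj(sc,p))
E
```

```text
t22.30 r0.2148 phi 143.63 psi 136.23 z0.1279 Ft -0.15 Fr -0.03 Fz -1.33 Tz -0.032 | dxF 0.032 sum 0.000 j6 62 [ 0.001  0.013 -0.032]
n 6 row [-25.1, -18.55, 11.32] [0.00029, 0.00013, 0.13447]  total mm [-102.6, -150.8, 67.8] deg [0.1, 0.04, 46.23]
[302.47630091 203.83327618]
[332.70025142 240.37350354]
[322.80250699 228.4073037 ]
```

View pics/sc9.png

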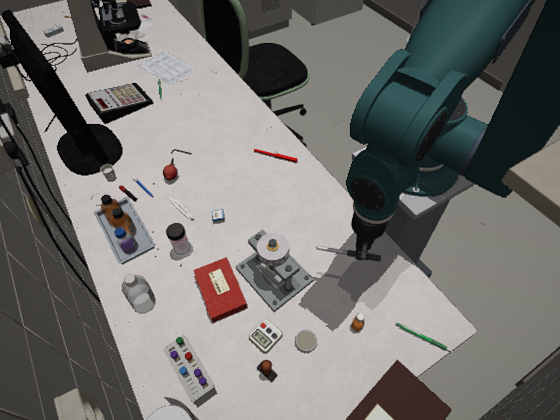

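```bash
python3 -m inch '[[[-25.1,-18.55,11.3,0,0,0.1345,0],[-25.1,-18.55,11.3,0,0,0.1345,0],[-25.1,-18.55,11.3,0,0,0.1345,0],[-25.1,-18.55,11.3,0,0,0.1345,0],[-25.1,-18.55,11.3,0,0,0.1345,0],[-25.1,-18.55,11.3,0,0,0.1345,0],[0,0,25,0,0,0,0],[0,0,15,0,0,0,0],[0,0,8,0,0,0,0],[0,0,4,0,0,0,0],[0,0,0,0,0,0,0]]]';python3 st.py
python3 - <<'E'
from h import *
t=snapshot("wrist"); cv2.imwrite("pics/w10.png",t["img"][::-1,::-1])
E
```

```text
time_s: 23.45
tcp_pos: [0.4205, 0.0495, 0.0079]
tcp_rot: [179.9, 0.0, 89.9]
wrist_force: [0.4, 0.2, -0.7]
finger_gap: 0.093
t23.45 r0.2093 phi -165.34 psi 89.92 z0.0079 Ft 0.06 Fr -0.48 Fz -0.69 Tz -0.013 | dxF -0.013 sum -0.026 j6 86 [ 0.084  0.006 -0.013]
```

View pics/w10.png

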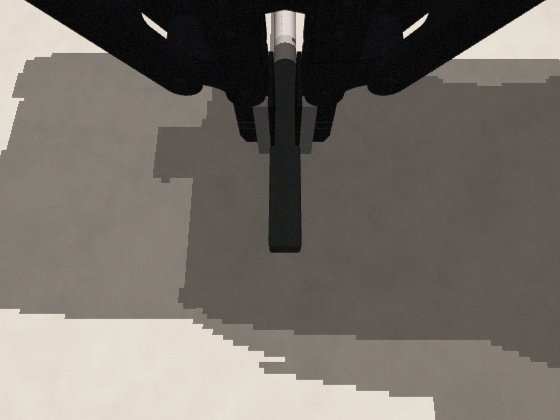

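Bar handle sits straight in the grip, end at (285,250), just above the desk. Lowering to touch.

```bash
python3 -m inch '[[[0,0,3,0,0,0,0],[0,0,2,0,0,0,0],[0,0,1,0,0,0,0],[0,0,0,0,0,0,0]]]'
```

```text
time_s: 23.9
tcp_pos: [0.4203, 0.0496, 0.0019]
tcp_rot: [179.9, 0.0, 89.9]
wrist_force: [0.5, -0.2, -1.2]
finger_gap: 0.098
```

```bash
python3 -m inch '[[[0,0,0.6,0,0,0,0],[0,0,0,0,0,0,0],[0,0,0,0,0,0,0.3],[0,0,0,0,0,0,0.5],[0,0,0,0,0,0,0.5],[0,0,0,0,0,0,0.5]]]'
python3 -m inch '[[[0,0,-10,0,0,0,0.6],[0,0,-40,0,0,0,0.6],[0,0,-45,0,0,0,0.6],[0,0,-45,0,0,0,0.6],[0,0,-45,0,0,0,0.6],[0,0,-20,0,0,0,0.6],[0,0,0,0,0,0,0.6],[0,0,0,0,0,0,0.6]]]'
python3 - <<'E'
from h import *
t=snapshot("wrist"); cv2.imwrite("pics/w11.png",t["img"][::-1,::-1]); np.savez("w11.npz",**t)
t=snapshot("scene"); cv2.imwrite("pics/s11.png",t["img"]);
E
```

```text
time_s: 24.5
tcp_pos: [0.4203, 0.0495, 0.0013]
tcp_rot: [179.9, 0.0, 89.9]
wrist_force: [-1.1, -0.3, 1.1]
finger_gap: 0.496
time_s: 25.3
tcp_pos: [0.4199, 0.0496, 0.2059]
tcp_rot: [179.9, 0.0, 89.9]
wrist_force: [0.2, -0.3, 0.4]
finger_gap: 0.604
```

View pics/w11.png

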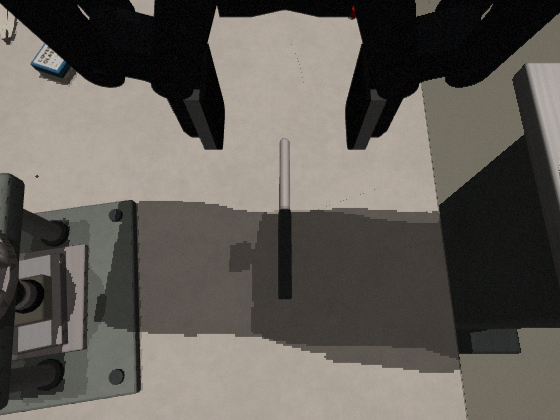

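View pics/s11.png

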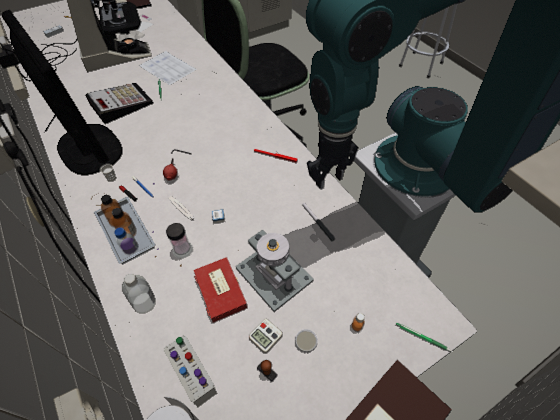

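```bash
python3 - <<'E'
from h import *
d=np.load("w11.npz"); s={k:d[k] for k in d}
q=lambda u,v,z: onz(s,559-u,419-v,z)
n=q(284.5,139,.006);e=q(285,298.5,.006);A=np.array([.623,.1025])
o=n+(e-n)*110/160
print(n,e,np.linalg.norm(n-e),"d nose",np.hypot(*(n[:2]-A)),"d origin",np.hypot(*(o[:2]-A)))
print(get_obs()["wrist_force"],get_obs()["dq"].round(2))
print(job_done())
E
```

```text
[ 0.42039848 -0.05906526  0.006     ] [0.42006304 0.10068002 0.006     ] 0.15974563120750415 d nose 0.2591345433563931 d origin 0.20932735979097128
[-0.44754301  0.31808219 -0.02409717] [-0.11  0.31  0.06  0.09 -0.07 -0.11]
the job is handed in; nothing more can be done
None
```

I clamped the stone with the bar and handed the job in at about 25 s. `job_done()` gives no verdict, so I don't know whether it passed.

- **Insertion:** I put the bar in the hole at about -89° and met almost no resistance.
- **Turning:** I turned the collar clockwise in one swing. It stayed within reach, so I did not have to move the bar to another hole.
- **Tightness:** Free turning read about 0.51 N m. It began to stiffen at a bar angle of roughly 165°. I stopped when turning read about 0.77–0.88 N m, some 0.3 N m more than free and a little above half as hard again.
- **Laying down:** I unloaded the bar, drew it out without force and laid it flat. The last picture puts its origin 209 mm and its nose 259 mm from the press axis. The arm hung clear with wrist force near zero.

**Checks that disagreed or are missing:**
- Single moment readings scattered by about 0.05 N m. When I held still, the reading fell to about 0.70 N m, so my estimate of the extra moment runs from 0.19 to 0.33 N m. That is still inside the 0.14–0.43 N m limits. I had no direct measure of the force on the specimen.
- The bar measured about 160 mm long, not the stated 150 mm. This agrees with the other stated sizes, which add up to an 80 mm shank plus an 80 mm handle.
- The bystanders looked unmoved in the final scene picture, but I did not measure their positions.

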